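# Slide a test-lead hanger round the bend of a bench stand

### The arm

A 6-joint arm with a two-finger parallel gripper is mounted at the origin on the work surface; the furniture and walls round the work are solid. World frame = base frame: x ahead of the robot, y to its left, z up, the work surface at z = 0. Lengths are in m, angles in rad, forces in N, time in s.
With the tool pointing down it reaches from about 0.375 to 0.9 m from the base axis. Payload 3.1 kg.
Tool frame: the origin (TCP) lies where the fingers leave the gripper's body, on its centre line; the fingertips stand manip.tip_reach ahead of it and the grasp point (between the pads) lies 54 mm ahead of it (manip.tip_reach is the distance from the TCP to the fingertips, in m); z points along the fingers, y is the direction in which the jaws open and shut (so a half turn about z gives the same grasp; the last joint's range is limited). The gripper opens to 85 mm and grips with 20 to 120 N. Pads are 22 mm wide; open, the fingers measure 114 mm over their backs; the gripper's body (76 mm by 85 mm) begins 54 mm behind the grasp point. The pads swing forward as they close: fully open they stand 13 mm farther back than shut.
Start: joints at [1.018, 0.527, 1.433, -0, 1.181, -0.178], TCP at [0.229, 0.582, 0.304] pointing down, gripper open.
Joint ranges: [-3.08, 3.08], [-0.75, 2.2], [0.22, 2.44], [-1.43, 4.57], [0, 2.65], [-2.85, 2.85]. Speed limits (rad/s): [2.79, 2.79, 3.14, 3.14, 3.14, 3.14].

### API

Orientations are given as a unit quaternion [x, y, z, w].
In Python, from station import manip, cams, order gives the robot as it stands. The module is installed in compiled form; this text tells all that it offers.
- The arm moves only by the tool drive_tool, never from a script. Its arguments are lists of equal length, an entry for each row: "linear": the shift along the tool's x, y, z in mm, a list of three; "rot": the turn, a rotation vector about the tool's x, y, z in degrees, a list of three; "hand": the finger opening in mm, from 0 to 85.4. A call has 1 to 20 rows; each row shifts and turns the pose as measured when the row begins, along the tool's axes as they then stand; what a row does not reach is not made up. A row lasts 1/12 s, in which the tool goes at most 41.7 mm and 7.16 degrees, less where a joint would pass 70% of its speed; a pose out of reach is approached as far as the arm can. A call with a gripper value outside its range is refused whole. The fingers move at their own pace and stop on an object; "force" is the grip in N (left out, the last holds). Time passes only in rows, so rows that do not move let the fingers close. It gives the time, the measured TCP pose, the force and the opening at its end, in the units of the state.
- manip.sense(): the state, without advancing time (a new reading comes with each control period).
- cams.snapshot(name): name is "scene" or "side" or "wrist"; returns the picture (400x640x3 uint8, red, green, blue); there is no depth.
- cams.camera_model(name): a dict with "vfov" (degrees; the focal length in pixels is half the picture's height over the tangent of half this angle, whatever the lens; pixels are square), "cx", "cy" (the principal point, pixels), "rvec" (rotation vector, rad) and "tvec" (3), from world to camera coordinates, as OpenCV has them. Camera axes: x right, y down, z forward; pixel columns grow to the right and rows downward; lengths in m; the calibration is good to about 2 mm. A picture is of the moment at which its call begins: read the wrist's pose just before it. camera_model takes no time and is no camera call; for the wrist camera it gives the pose at the moment of the call.
- order.sign_off(): hands the job in, once; it reports no verdict.
Trained networks look in the newest picture that a camera, given by its name, has taken for a name from the list of things; names that differ only in an ending like _2 or _b are one class to them, and where a whole thing is asked for, a point or a joint stands for the part that bears it (a point fixed in the world has none). Each returns a list of dicts, best first, with "score" (0 to 1); they miss things now and then, are a little off and sometimes report something else, mostly with a low value. They report only what shows in the picture. A call takes as long as a camera call. They do not tell look-alikes from the thing itself.
- cams.regions_of(label, camera): "pixels" (400x640 bool, what is visible of it) and "rect" ([left, top, right, bottom] in pixels, round what is visible of it).
- cams.spot_point(label, camera): "at" ([column, row] in pixels: a listed point, or the origin of a listed thing).
The state is a dict: "t": time; "q": joint angles; "qd": joint speeds; "tau": joint torques, N m; "tcp_pos": TCP position; "tool_rot": TCP orientation; "force": force on the tool from outside, world axes, zero at the start; "ft_torque": the same for the moment, N m; "finger_gap": opening from 0.0 (shut) to 1.0 (fully open).
Only numpy, scipy, OpenCV 4.12 (cv2) and the standard library are available. Lean on these libraries where they do the work, as an engineer would, in place of code of your own. Each camera call takes 0.05 s, during which the arm holds its last target. There are 200 camera calls.

### The job

Fit the orange test-lead hanger to the bench stand: thread its drilled hole over the free end of the stand's bent steel rod, slide it along the rod and round the bend, and press it home against the brass stop collar. The rod was bent by hand and never twice alike, so feel your way and never force it: the rod must not be pushed with more than 12 N, and keep the robot itself off the stand. Leave the hanger hanging there against the stop, let go, and do not disturb the other things on the bench.

Things in the scene. Friction and masses are not known exactly. Their poses are not given: they have to be found in the camera images.
- stand: bench stand, fixed: grey foot 100 mm across, post 14 mm, black clamp block on top (24x22x21 mm, centred on the rod), from which a steel rod 9 mm thick runs level, axis 150 mm above the bench. Origin under the middle of the foot, z up. From the post the rod runs straight along the stand's -x, then bends in the level plane towards its -y, radius 60 mm at its axis, then runs straight to its free end.
- cap: red ball, 9.6 mm across, on the rod's free end; origin at the ball's centre, on the rod's axis. Its axes say nothing of the rod's direction. The rod was bent by hand, differently each time: the bend begins 79 to 115 mm from the post axis, turns by 44 to 76 degrees, and the straight outer leg from the bend to this point is 45 to 85 mm long. None of these is given: see or feel them.
- stop: brass stop collar on the rod's inner straight leg, 21 mm across, 10 mm long. Origin on the rod's axis at the collar's face on the bend's side, 40 mm from the post axis; x along the rod towards the post, z up.
- seat (a point): point on the rod's axis where the middle of the hanger's hole lies when the hanger touches the stop (8 mm before the stop's face); x along the rod, from the bend towards the post, z up.
- hanger: loose test-lead hanger, about 130 g, 98 mm high, upright on a dark steel comb foot (30x50x12 mm, 50 along y); then an orange neck, an orange block (16 mm along x, 24 mm square) with the hole along x, and a grip tab. Origin mid-underside, x along the hole, z up; same either way round. The foot is heavy, so on the rod it hangs upright, 1.2 mm below centred.
- hanger_bore (a point): middle of the hanger's hole, 45 mm above its underside; x along the hole. The hole is 11.5 mm wide, 16 mm long, chamfered 2 mm at both ends: about 1.2 mm of play all round on the straight rod, 0.7 mm in the bend. The hanger must turn with the rod's direction.
- hanger_tab (a point): middle of the free part of the grip tab, 34 mm above the hole's axis. The tab is 16 mm along x, 10 mm along y, and rises from 12 to 53 mm above the hole's axis. Pinch it from above across the 10 mm or the 16 mm, fingertips at least 14 mm above the hole's axis to clear the block and the stand.
- snips: red-handled side cutters, 127x44x13 mm, lying on the bench; bystander
- tin: yellow round tin, 47 mm across, 23 mm high; bystander
- tape: roll of black tape lying flat, 58 mm across, 19 mm high; bystander
- brush: small black brush, 125 mm long, lying on the bench; bystander
Not all that is in view belongs to the job. There is more than one size of the hanger; the one meant has the size given above.

How it is judged:
By the outcome, as a careful person would: the job done as asked, in the order asked, and still so for the second after the job is handed in, with the robot touching nothing.
It also fails if it takes over 72 s, if anything falls off the work surface, if the arm or the gripper's body presses on something with over 40 N, if the wrist force passes 120 N, or if a joint passes its speed limit or range.

## Working session

There is one attempt and no reset: what is moved stays moved. The work goes in short steps, Python scripts to look and compute and a tool call to move; the robot and the scene stay as the last step left them, time stands still between calls to the robot, and variables do not carry over. Pictures are saved under pics/ and viewed, about 8 in all and at most 12, crops included, and the job is handed in when it is done.

Besides the shell and the picture viewer there is one more tool, called after ">>>" as name(argument=value, ...) on one line, values as JSON. drive_tool: Moves the arm, as the interface text tells. Its arguments: {"type":"object","properties":{"linear":{"type":"array","items":{"type":"array","items":{"type":"number"}}},"rot":{"type":"array","items":{"type":"array","items":{"type":"number"}}},"hand":{"type":"array","items":{"type":"number"}},"force":{"type":"number"}},"required":["linear","rot","hand"]}

```bash
mkdir -p pics
cat > h.py <<'E'
import numpy as np, cv2
from station import manip, cams, order
from scipy.spatial.transform import Rotation as R
def model(n):
    m=cams.camera_model(n); f=200/np.tan(np.radians(m['vfov'])/2)
    K=np.array([[f,0,m['cx']],[0,f,m['cy']],[0,0,1]]); Rm=cv2.Rodrigues(np.array(m['rvec'],float))[0]
    return K,Rm,np.array(m['tvec'],float).reshape(3)
def ray(M,uv):
    K,Rm,t=M; d=Rm.T@np.linalg.inv(K)@np.array([uv[0],uv[1],1.]); return -Rm.T@t,d/np.linalg.norm(d)
def atz(M,uv,z):
    o,d=ray(M,uv); return o+d*(z-o[2])/d[2]
def tri(obs):
    A=np.zeros((3,3));b=np.zeros(3)
    for M,uv in obs:
        o,d=ray(M,uv);P=np.eye(3)-np.outer(d,d);A+=P;b+=P@o
    x=np.linalg.solve(A,b)
    return x,[float(np.linalg.norm(proj(M,x)-np.array(uv))) for M,uv in obs]
def proj(M,X):
    K,Rm,t=M; p=K@(Rm@np.asarray(X,float)+t); return p[:2]/p[2]
def snap(n,save=None):
    M=model(n); im=cams.snapshot(n)
    if save: cv2.imwrite('pics/'+save,im[:,:,::-1])
    return M,im
E
python3 - <<'E'
from h import *
print(manip.sense(),manip.tip_reach)
ims=[]
for n in ['scene','side']:
    M,im=snap(n,n+'0.png'); ims.append(im)
    print(n,'pos',-M[1].T@M[2],M[0][0,0])
    for l in ['stand','cap','stop','seat','hanger','hanger_bore','hanger_tab']:
        r=cams.spot_point(l,n); print(l,[(np.round(x['at'],1).tolist(),round(x['score'],2)) for x in r[:4]])
v=np.vstack(ims); cv2.imwrite('pics/both.png',cv2.resize(v,(480,600),interpolation=cv2.INTER_AREA)[:,:,::-1])
E
```

```text
{'t': 0.0, 'q': array([ 1.01749191e+00,  5.28460203e-01,  1.43391182e+00,  8.83901768e-06,
        1.18138663e+00, -1.78497939e-01]), 'qd': array([-0.0002857 , -0.00136553, -0.00060118,  0.00139636,  0.0004734 ,
        0.00031103]), 'tau': array([ 1.40268830e-04, -4.42347300e+01, -1.78022861e+01, -2.64958890e-04,
        8.47779913e-03, -5.65354662e-05]), 'tcp_pos': array([0.22847727, 0.58113754, 0.30293408]), 'tool_rot': array([ 1.86309772e-01,  9.82490456e-01, -1.00984240e-03, -3.91302878e-04]), 'force': array([-0.05784493, -0.93978741,  0.53340654]), 'ft_torque': array([ 0.00936809, -0.01367247, -0.01461997]), 'finger_gap': 1.0006229646117883} 0.0726
scene pos [-0.06714276 -0.55735655  0.65307366] 425.5850537548978
stand [([395.2, 240.8], 0.87), ([309.4, 184.1], 0.28)]
cap []
stop [([393.2, 179.0], 0.54)]
seat [([391.7, 177.8], 0.94), ([378.6, 292.0], 0.65)]
hanger [([218.4, 218.2], 0.79), ([349.4, 263.9], 0.77), ([197.6, 200.3], 0.75)]
hanger_bore [([211.5, 205.1], 0.8), ([350.9, 256.2], 0.73), ([194.8, 190.7], 0.45)]
hanger_tab [([352.7, 247.6], 0.79), ([194.9, 183.1], 0.59)]
side pos [ 0.37128243 -0.98430675  0.83923056] 455.12192747889424
stand [([357.4, 274.0], 0.89), ([267.4, 188.1], 0.64)]
cap []
stop [([362.6, 219.9], 0.62)]
seat [([365.5, 217.6], 0.95), ([353.6, 198.0], 0.3)]
hanger [([265.8, 187.4], 0.53), ([304.2, 267.6], 0.51), ([267.3, 170.5], 0.44)]
hanger_bore [([263.2, 174.4], 0.71), ([303.6, 260.6], 0.62), ([265.5, 165.0], 0.43)]
hanger_tab [([261.2, 165.3], 0.59), ([264.9, 162.2], 0.54), ([302.6, 254.2], 0.47)]
```

View pics/scene0.png

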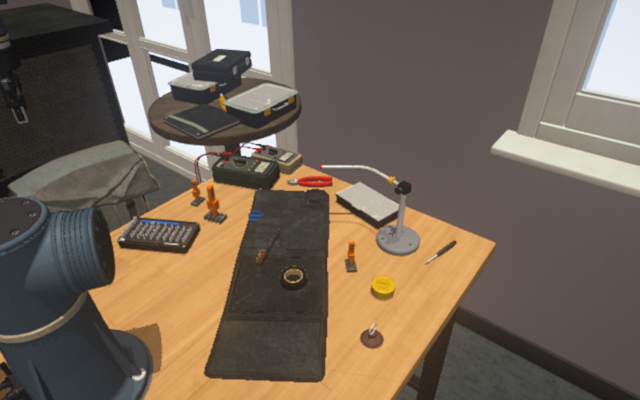

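View pics/side0.png

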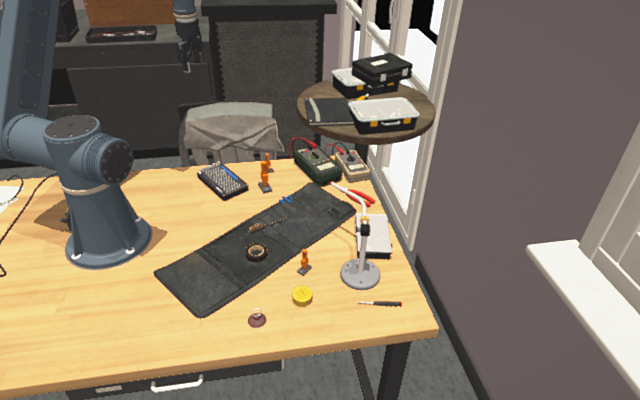

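The scene view shows three orange hangers at (214,205), (196,195) and (350,257). The stand's foot is at (398,240), and its rod runs left to a cap near (322,166). Next I'll measure sizes and positions.

Run:
```python
from h import *
out={}
for n in ['scene','side']:
    M,im=snap(n); out[n]=(M,im)
    for r in cams.regions_of('hanger',n)[:5]: print(n,np.round(r['rect'],1).tolist(),round(r['score'],2),[np.round(atz(M,uv,0),3).tolist() for uv in [((r['rect'][0]+r['rect'][2])/2,r['rect'][3])]])
    for r in cams.spot_point('cap',n): print('cap',r)
S,D=out['scene'][0],out['side'][0]
for nm,a,b in [('stand',(395.2,240.8),(357.4,274)),('stop',(393.2,179),(362.6,219.9)),('seat',(391.7,177.8),(365.5,217.6)),('cap',(322,166),(331,183)),
  ('h1',(218.4,218.2),(265.8,187.4)),('h1bore',(211.5,205.1),(263.2,174.4)),('h2',(349.4,263.9),(304.2,267.6)),('h2bore',(350.9,256.2),(303.6,260.6)),('h2tab',(352.7,247.6),(302.6,254.2)),('h3',(197.6,200.3),(267.3,170.5)),('h3bore',(194.8,190.7),(265.5,165))]:
    x,e=tri([(S,a),(D,b)]); print(nm,np.round(x,4),np.round(e,1))
def crop(im,x,y,w,h,s): return cv2.resize(im[y:y+h,x:x+w],(w*s,h*s),interpolation=cv2.INTER_CUBIC)
a=crop(out['scene'][1],310,150,100,75,4);b=crop(out['side'][1],300,165,100,75,4);c=crop(out['scene'][1],170,165,100,75,4);d=crop(out['side'][1],240,145,100,75,4)
cv2.imwrite('pics/c1.png',np.vstack([np.hstack([a,b]),np.hstack([c,d])])[:,:,::-1])
```

```text
scene [205.9, 185.0, 226.6, 222.6] 0.74 [[0.419, 0.159, 0.0]]
scene [343.8, 243.4, 354.7, 270.3] 0.59 [[0.485, -0.195, 0.0]]
scene [192.7, 179.3, 205.1, 206.8] 0.51 [[0.434, 0.246, 0.0]]
side [258.7, 159.4, 271.9, 194.8] 0.8 [[0.43, 0.143, 0.0]]
side [268.1, 154.3, 277.6, 171.5] 0.54 [[0.466, 0.268, 0.0]]
side [301.4, 247.8, 312.3, 275.6] 0.45 [[0.503, -0.207, 0.0]]
stand [ 0.6279 -0.2246  0.0019] [0.3 0.3]
stop [ 0.635  -0.1996  0.1575] [0. 0.]
seat [ 0.6447 -0.1901  0.1536] [0.6 0.6]
cap [ 0.5925 -0.038   0.153 ] [0.5 0.5]
h1 [0.4333 0.1689 0.0046] [1.6 1.3]
h1bore [0.4281 0.1804 0.0446] [2.1 1.7]
h2 [ 0.4993 -0.1851  0.004 ] [0.7 0.6]
h2bore [ 0.4968 -0.1893  0.032 ] [1.1 1. ]
h2tab [ 0.4935 -0.1952  0.061 ] [0.8 0.7]
h3 [0.4473 0.2668 0.0055] [0.3 0.2]
h3bore [0.4426 0.2617 0.0359] [1.4 1.1]
```

View pics/c1.png

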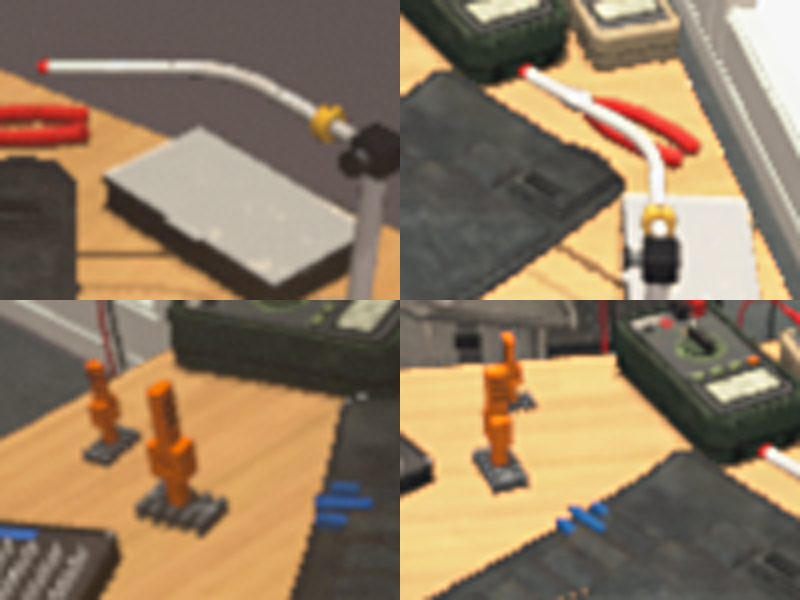

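The hanger meant is h1 at scene (214,205): its bore measures 45 mm high. h2 at (350,257) and h3 at (196,195) both have bores near 32–36 mm, and the crop shows h3 clearly smaller. Next I'll work out the wrist camera's mount and a move for looking at h1.

```bash
cat >> h.py <<'E'
def tool():
    s=manip.sense(); return s, s['tcp_pos'], R.from_quat(s['tool_rot']).as_matrix()
def plan(pos,xdir=None):
    "shift mm in present tool axes; turn about tool z (deg) to get tool x along +-xdir"
    s,p,T=tool(); d=T.T@(np.array(pos)-p)*1000; print('shift tool mm',np.round(d,1),'dist',round(float(np.linalg.norm(d)),1))
    if xdir is not None:
        v=T.T@np.array([xdir[0],xdir[1],0]); a=np.degrees(np.arctan2(v[1],v[0])); a2=(a+90)%180-90
        print('rotz deg',round(a2,2),'alt',round(a2-180*np.sign(a2),2),'q6',s['q'][5])
    print('tool z',np.round(T[:,2],4),'tcp',np.round(p,4),'F',np.round(s['force'],2),'t',round(s['t'],2))
E
python3 - <<'E'
from h import *
s,p,T=tool(); M=model('wrist'); c=-M[1].T@M[2]
print('cam in tool',T.T@(c-p), 'cam axes in tool\n',np.round(T.T@M[1].T,3),'f',M[0][0,0])
h=np.array([.43,.172,.08]); 
# place camera axis: TCP at 0.30 high such that hanger near image centre
off=T.T@(c-p); d=T@M[1].T[:,2]*0 + (M[1].T)[:,2]; k=(h[2]-(.30+ (c-p)[2]))/d[2]
tgt=h-(c-p)-d*k; print(tgt); plan(tgt)
S,D=model('scene'),model('side')
for nm,a,b in [('cap',(320.6,166.8),(331.2,183)),('stop',(391.8,180.5),(365,219.5))]:
    print(nm,tri([(S,a),(D,b)]))
E
```

```text
cam in tool [ 8.01456662e-02  6.76906112e-05 -6.86241425e-02] cam axes in tool
 [[ 0.002 -0.95  -0.312]
 [ 1.     0.002  0.001]
 [-0.    -0.312  0.95 ]] f 275.63581727855285
[0.41633446 0.17713148 0.3       ]
shift tool mm [-322.6 -307.7    3.9] dist 445.9
tool z [-0. -0. -1.] tcp [0.2288 0.5816 0.3039] F [0.4  0.08 0.33] t 1.1
cap (array([ 0.59435318, -0.03229978,  0.1482947 ]), [0.6958212192639226, 0.6099871121518563])
stop (array([ 0.64345872, -0.19143418,  0.14829327]), [0.8746566605981378, 0.8067213257691732])
```

>>> drive_tool(linear=[[-27,-25.6,0],[-27,-25.6,0],[-27,-25.6,0],[-27,-25.6,0],[-27,-25.6,0],[-27,-25.6,0],[-27,-25.6,0],[-27,-25.6,0],[-27,-25.6,0],[-27,-25.6,0],[-27,-25.6,0],[-25,-25.6,0],[0,0,0],[0,0,0]], rot=[[0,0,0],[0,0,0],[0,0,0],[0,0,0],[0,0,0],[0,0,0],[0,0,0],[0,0,0],[0,0,0],[0,0,0],[0,0,0],[0,0,0],[0,0,0],[0,0,0]], hand=[85,85,85,85,85,85,85,85,85,85,85,85,85,85])

```text
t: 2.27
tcp_pos: [0.4271, 0.1639, 0.3043]
tool_rot: [0.184, 0.983, 0.005, 0.005]
force: [-0.6, 0.1, 0.1]
finger_gap: 1.001
```

```bash
cat > look.py <<'E'
import sys,pickle
from h import *
M,im=snap('wrist',sys.argv[1]+'.png')
d={}
for l in sys.argv[2].split(','):
    for f in ['spot_point']:
        r=cams.spot_point(l,'wrist'); print(l,[(np.round(x['at'],1).tolist(),round(x['score'],2)) for x in r[:3]]); d[l]=[x['at'] for x in r]
pickle.dump((M,d),open('pics/'+sys.argv[1]+'.pkl','wb')); plan(tool()[1])
E
python3 look.py w1 hanger,hanger_bore,hanger_tab
```

```text
hanger [([125.9, 288.0], 0.93), ([322.7, 164.8], 0.86), ([392.5, 153.2], 0.75)]
hanger_bore [([396.8, 162.3], 0.71), ([324.6, 175.8], 0.67), ([112.1, 303.4], 0.6)]
hanger_tab [([324.9, 182.8], 0.77), ([99.7, 314.3], 0.75), ([402.6, 163.7], 0.58)]
shift tool mm [0. 0. 0.] dist 0.0
tool z [ 0.0122  0.0083 -0.9999] tcp [0.4259 0.1664 0.3042] F [ 0.23 -0.05  0.66] t 2.47
```

View pics/w1.png

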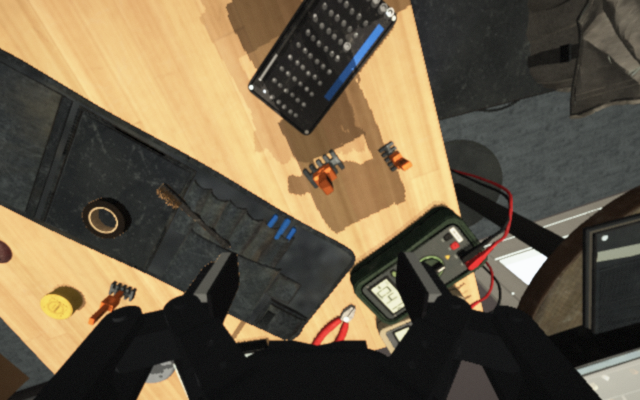

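Run:
```python
from h import *
import pickle
W,d=pickle.load(open('pics/w1.pkl','rb')); S,D=model('scene'),model('side')
print(tri([(W,(322.7,164.8)),(S,(218.4,218.2)),(D,(265.8,187.4))]))
print(tri([(W,(324.6,175.8)),(S,(211.5,205.1)),(D,(263.2,174.4))]))
print('h0',atz(W,(322.7,164.8),0),'bore',atz(W,(324.6,175.8),.045),'tab',atz(W,(324.9,182.8),.079))
im=cv2.imread('pics/w1.png'); c=cv2.resize(im[130:220,270:430],None,fx=5,fy=5,interpolation=cv2.INTER_CUBIC)
cv2.imwrite('pics/w1c.png',c)
for z,uv in [(.012,(307,182)),(.012,(340,157))]: print(atz(W,uv,z))
s,p,T=tool(); print('level rotvec deg',np.degrees(np.cross([0,0,1],T.T@[0,0,-1])))
```

```text
(array([4.32005787e-01, 1.74822309e-01, 4.86585999e-06]), [4.502822009208397, 2.2802413424046164, 1.5294738935385384])
(array([0.42803323, 0.17689612, 0.04717589]), [1.73667675058196, 2.343670901884693, 1.6413634911125254])
h0 [0.42603503 0.17671654 0.        ] bore [0.43054697 0.17597377 0.045     ] tab [0.42985179 0.17520973 0.079     ]
[0.43793049 0.14916227 0.012     ]
[0.42216664 0.20204767 0.012     ]
level rotvec deg [ 0.69603563  0.48338365 -0.        ]
```

View pics/w1c.png

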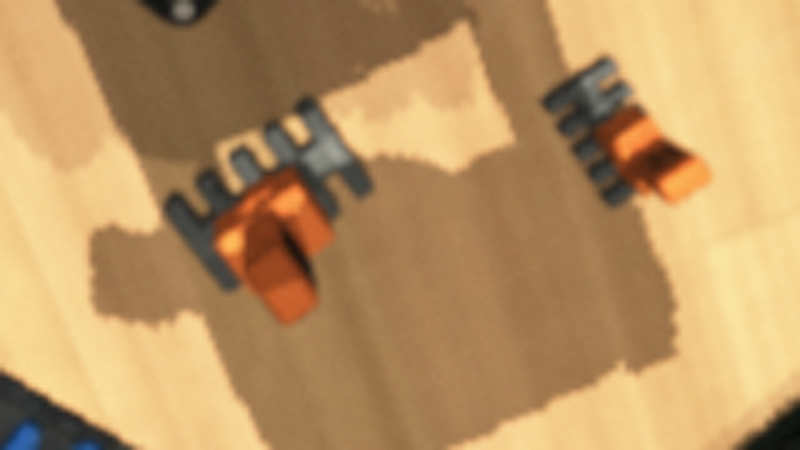

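Run:
```python
from h import *
import pickle
W,d=pickle.load(open('pics/w1.pkl','rb'))
P=[atz(W,(270+x/5,130+y/5),.012) for x,y in [(172,200),(305,103),(368,188),(230,285)]]
P=np.array(P)[:,:2]; print(np.round(P,4),P.mean(0))
for a,b in [(0,1),(3,2),(0,3),(1,2)]:
    v=P[b]-P[a]; print(np.linalg.norm(v),np.degrees(np.arctan2(v[1],v[0])))
yd=P[1]-P[0]+P[2]-P[3]; xd=P[1]-P[2]+P[0]-P[3]
ay=np.degrees(np.arctan2(yd[1],yd[0])); ax=np.degrees(np.arctan2(xd[1],xd[0])); print(ay,ax)
a=np.radians((ay-90))
plan([.429,.176,.22],[np.cos(a),np.sin(a)])
```

```text
[[0.4214 0.1521]
 [0.4101 0.1939]
 [0.4372 0.2018]
 [0.4489 0.1579]] [0.42937575 0.17642312]
0.043362817565535644 105.12803948742604
0.04536024260573826 104.90230595434257
0.02813396258027063 12.098180237484703
0.028277943940656223 16.161467341501215
105.0126317445392 -165.86498862726324
shift tool mm [ 1.2  9.1 84.3] dist 84.8
rotz deg -35.86 alt 144.14 q6 -1.0875122480062875
tool z [ 0.0122  0.0083 -0.9999] tcp [0.4259 0.1664 0.3042] F [ 0.23 -0.05  0.66] t 2.47
```

Run:
```python
from h import *
s,p,T=tool(); print(np.round(s['q'],3),np.degrees(np.arctan2(T[1,0],T[0,0])),np.degrees(np.arctan2(p[1],p[0])))
```

```text
[ 0.124  0.298  1.845  0.008  0.986 -1.088] 159.14732766148416 21.341258240890433
```

>>> drive_tool(linear=[[0.3,2.5,20],[0.3,2.5,20],[0.3,2,20],[0.3,2,20],[0,0,4],[0,0,0],[0,0,0]], rot=[[0.7,0.5,-5.2],[0,0,-6],[0,0,-6],[0,0,-6],[0,0,-6],[0,0,-6],[0,0,0]], hand=[85,85,85,85,85,85,85])

```text
t: 3.05
tcp_pos: [0.4229, 0.1868, 0.2178]
tool_rot: [-0.15, 0.989, 0.0, 0.001]
force: [-0.1, 0.9, -0.6]
finger_gap: 0.998
```

```bash
python3 look.py w2 hanger,hanger_bore,hanger_tab
python3 - <<'E'
import cv2; im=cv2.imread('pics/w2.png'); cv2.imwrite('pics/w2c.png',cv2.resize(im[60:320,160:480],None,fx=2.5,fy=2.3,interpolation=cv2.INTER_CUBIC))
E
```

```text
hanger [([306.0, 190.1], 0.73), ([377.9, 230.1], 0.72)]
hanger_bore [([384.6, 241.4], 0.86), ([305.6, 204.5], 0.6)]
hanger_tab [([392.8, 250.8], 0.97), ([301.2, 215.9], 0.93)]
shift tool mm [0. 0. 0.] dist 0.0
tool z [ 0.0056  0.0012 -1.    ] tcp [0.4241 0.186  0.2188] F [ 0.75 -0.17 -0.36] t 3.25
```

View pics/w2c.png

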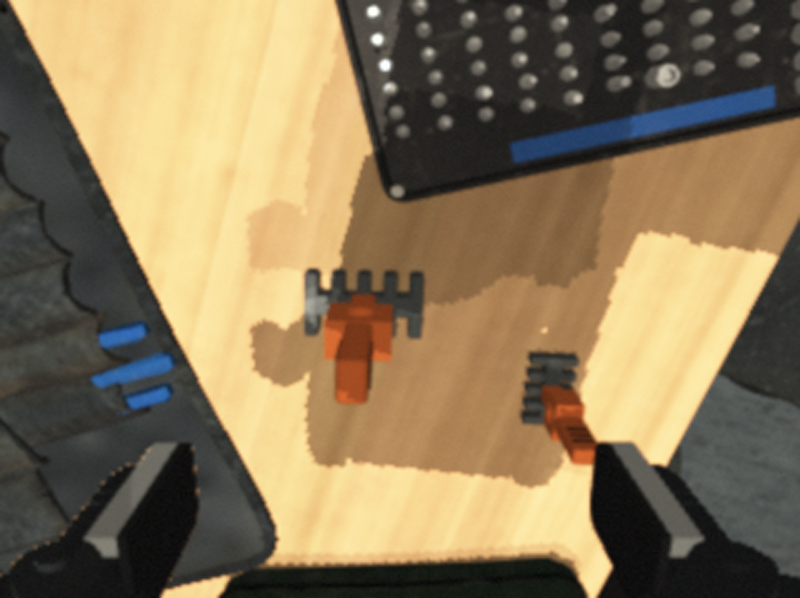

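Run:
```python
from h import *
import pickle
W,d=pickle.load(open('pics/w2.pkl','rb')); W1,d1=pickle.load(open('pics/w1.pkl','rb'));S,D=model('scene'),model('side')
u=lambda x,y:(160+x/2.5,60+y/2.3)
P=np.array([atz(W,u(x,y),.012) for x,y in [(306,270),(422,272),(422,337),(306,338)]])[:,:2]; print(np.round(P,4),P.mean(0))
for a,b in [(0,1),(3,2),(0,3),(1,2)]:
    v=P[b]-P[a]; print(np.linalg.norm(v),np.degrees(np.arctan2(v[1],v[0])))
# tab top face near corners z .098
print('tab end (lower edge) ',[atz(W,u(x,y),.098) for x,y in [(336,402),(367,402)]])
print('tab',atz(W,(301.2,215.9),.079),'bore',atz(W,(305.6,204.5),.045),'foot',atz(W,(306,190.1),0))
print(tri([(W,(301.2,215.9)),(W1,(324.9,182.8))]),tri([(W,(305.6,204.5)),(W1,(324.6,175.8)),(S,(211.5,205.1)),(D,(263.2,174.4))]))
s,p,T=tool(); print('tool yaw',np.degrees(np.arctan2(T[1,0],T[0,0])))
a=np.radians(15); plan([.4295,.1765,.137],[np.cos(a),np.sin(a)])
```

```text
[[0.4202 0.1491]
 [0.407  0.1946]
 [0.4362 0.2041]
 [0.4512 0.1574]] [0.42865371 0.17630372]
0.04735546707711794 106.20557999607622
0.04902645319362869 107.87522639001789
0.032065421265495005 15.042940256595543
0.030646655236834887 18.0746267738179
tab end (lower edge)  [array([0.43702953, 0.1735545 , 0.098     ]), array([0.43426152, 0.18244014, 0.098     ])]
tab [0.4284405  0.17528416 0.079     ] bore [0.42983124 0.17800588 0.045     ] foot [0.42950473 0.176511   0.        ]
(array([0.43094121, 0.17525457, 0.07361398]), [0.5921205834357198, 0.437714535318994]) (array([0.42836634, 0.1773248 , 0.04700206]), [0.9881512513008925, 1.7109535396015407, 2.411614269609213, 1.5939613124203766])
tool yaw -163.10955622028843
shift tool mm [ -2.  -10.6  81.9] dist 82.6
rotz deg 1.89 alt -178.11 q6 -1.6946998316232575
tool z [ 0.0056  0.0012 -1.    ] tcp [0.4241 0.186  0.2188] F [ 0.75 -0.17 -0.36] t 3.25
```

The foot measures 31×49 mm with the bore at 45 mm, so h1 is the right size. Its yaw already matches the tool's, so I'll descend and grip.

>>> drive_tool(linear=[[-1.5,-5.5,10],[0,-5.2,15],[0,0,15],[0,0,15],[0,0,15],[0,0,12],[0,0,0]], rot=[[0,0.33,0],[0,0,0],[0,0,0],[0,0,0],[0,0,0],[0,0,0],[0,0,0]], hand=[40,40,40,40,40,40,40], force=30)

```text
t: 3.83
tcp_pos: [0.434, 0.175, 0.1344]
tool_rot: [-0.143, 0.99, -0.001, 0.006]
force: [0.5, -0.1, -1.0]
finger_gap: 0.469
```

Run:
```python
from h import *
plan([.4287,.1762,.137],[np.cos(np.radians(16.8)),np.sin(np.radians(16.8))])
```

```text
shift tool mm [ 4.7  2.7 -2.6] dist 6.0
rotz deg -0.35 alt 179.65 q6 -1.711851131048309
tool z [ 1.200e-02  7.000e-04 -9.999e-01] tcp [0.434  0.175  0.1344] F [ 0.48 -0.15 -0.95] t 3.83
```

>>> drive_tool(linear=[[4.7,2.7,-2.6],[0,0,0],[0,0,0]], rot=[[-0.16,0.66,0],[0,0,0],[0,0,0]], hand=[40,40,40])

```text
t: 4.08
tcp_pos: [0.4289, 0.1757, 0.1371]
tool_rot: [-0.142, 0.99, 0.0, -0.001]
force: [0.9, -0.8, -0.6]
finger_gap: 0.472
```

```bash
cat >> h.py <<'E'
def level():
    s,p,T=tool(); v=T.T@np.array([0,0,-1.]); print('level rot',np.round(np.degrees([-v[1],v[0],0]),2),'yaw',round(float(np.degrees(np.arctan2(T[1,0],T[0,0]))),2))
E
python3 - <<'E'
from h import *
plan([.4287,.1762,.137],[np.cos(np.radians(16.8)),np.sin(np.radians(16.8))]); level()
E
```

```text
shift tool mm [0.1 0.6 0.1] dist 0.6
rotz deg -0.5 alt 179.5 q6 -1.7086305435242464
tool z [-1.5e-03 -1.0e-04 -1.0e+00] tcp [0.4289 0.1757 0.1371] F [ 0.92 -0.84 -0.61] t 4.08
level rot [ 0.02 -0.08  0.  ] yaw -163.7
```

Good. Now I'll close on the tab.

>>> drive_tool(linear=[[0,0,0],[0,0,0],[0,0,0],[0,0,0],[0,0,0],[0,0,0],[0,0,0],[0,0,0]], rot=[[0,0,0],[0,0,0],[0,0,0],[0,0,0],[0,0,0],[0,0,0],[0,0,0],[0,0,0]], hand=[30,20,15,10,5,0,0,0], force=30)

```text
t: 4.75
tcp_pos: [0.43, 0.176, 0.1397]
tool_rot: [-0.142, 0.99, 0.0, 0.002]
force: [-0.1, -0.7, -1.0]
finger_gap: 0.107
```

>>> drive_tool(linear=[[0,0,-15],[0,0,-25],[0,0,-30],[0,0,-30],[0,0,-30],[0,0,-30],[0,0,-30],[0,-15,-10],[-1,-32,0],[-1,-32,0],[-1,-32,0],[-1,-32,0],[-1,-32,0],[-1,-32,0],[-1,-32,0],[-1,-32,0],[-1,-32,0],[0,-20,0],[0,0,0]], rot=[[0,0,0],[0,0,0],[0,0,0],[0,0,0],[0,0,0],[0,0,0],[0,0,0],[0,0,0],[0,0,0],[0,0,0],[0,0,0],[0,0,0],[0,0,0],[0,0,0],[0,0,0],[0,0,0],[0,0,0],[0,0,0],[0,0,0]], hand=[0,0,0,0,0,0,0,0,0,0,0,0,0,0,0,0,0,0,0])

```text
t: 6.33
tcp_pos: [0.528, -0.1443, 0.3454]
tool_rot: [-0.145, 0.989, 0.001, -0.003]
force: [-0.0, 1.4, -1.9]
finger_gap: 0.11
```

>>> drive_tool(linear=[[0,0,0],[0,0,0],[0,0,0],[0,0,0],[0,0,0],[0,0,0],[0,0,0],[0,0,0],[0,0,0],[0,0,0],[0,0,0],[0,0,0]], rot=[[0,0,6.5],[0,0,6.5],[0,0,6.5],[0,0,6.5],[0,0,6.5],[0,0,6.5],[0,0,6.5],[0,0,6.5],[0,0,6.5],[0,0,6.5],[0,0,0],[0,0,0]], hand=[0,0,0,0,0,0,0,0,0,0,0,0])

```text
t: 7.33
tcp_pos: [0.52, -0.1359, 0.3386]
tool_rot: [0.434, 0.901, 0.001, -0.014]
force: [-1.0, 0.2, -1.1]
finger_gap: 0.111
```

```bash
python3 look.py w3 cap,stop,seat,stand,hanger_bore,hanger_tab; python3 -c "
from h import *
level()"
```

```text
cap [([448.5, 164.6], 0.52)]
stop []
seat []
stand [([338.2, 253.7], 0.91)]
hanger_bore [([287.1, 193.9], 0.91), ([316.2, 237.4], 0.66)]
hanger_tab [([317.8, 263.5], 0.92), ([281.3, 200.6], 0.64)]
shift tool mm [0. 0. 0.] dist 0.0
tool z [-0.0238  0.0135 -0.9996] tcp [ 0.5206 -0.1368  0.3389] F [-0.41  1.15 -1.17] t 7.68
level rot [-0.59 -1.45  0.  ] yaw 128.38
```

View pics/w3.png

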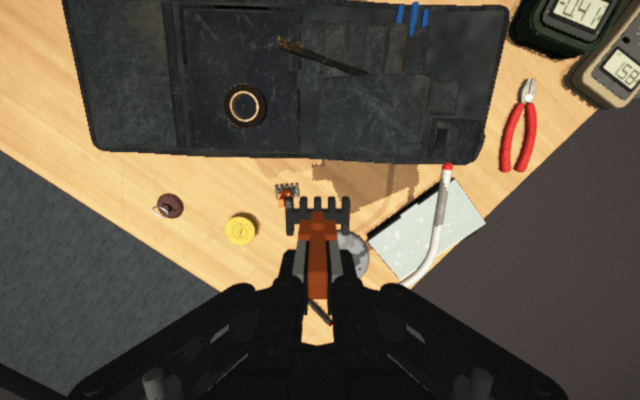

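```bash
cat > fit.py <<'E'
from h import *
from scipy.optimize import least_squares
import pickle
def curve(p,n=60):
    "p: x0,y0,yaw(dir of rod from post),s,th,L,z -> points from post to cap"
    x0,y0,a,s,th,L,z=p; r=.06
    c=[np.array([t,0]) for t in np.linspace(.02,s,n)]
    c+=[np.array([s+r*np.sin(q),r*(1-np.cos(q))]) for q in np.linspace(0,th,n)]
    e=np.array([s+r*np.sin(th),r*(1-np.cos(th))]); d=np.array([np.cos(th),np.sin(th)])
    c+=[e+d*t for t in np.linspace(0,L,n)]
    c=np.array(c); Rm=np.array([[np.cos(a),-np.sin(a)],[np.sin(a),np.cos(a)]])
    q=c@Rm.T+[x0,y0]; return np.c_[q,np.full(len(q),z)]
def pj(M,X): return np.array([proj(M,x) for x in X])
E
python3 - <<'E'
from fit import *
ims=[]
for n in ['scene','side','wrist']:
    M,im=snap(n); r=cams.regions_of('stand',n)
    if not r: print(n,'none'); continue
    m=r[0]['pixels']; ys,xs=np.where(m); print(n,r[0]['score'],r[0]['rect'],m.sum(),'cap',[(x['at'],x['score']) for x in cams.spot_point('cap',n)])
    pickle.dump((M,m),open(f'pics/mask_{n}.pkl','wb'))
    o=im.copy(); o[m]=(o[m]*.5+np.array([0,255,0])*.5).astype(np.uint8)
    x,y,w,h={'scene':(310,150,100,75),'side':(300,165,100,75),'wrist':(380,150,200,150)}[n]
    s=300//h
    ims.append(np.vstack([cv2.resize(k[y:y+h,x:x+w],(w*s*2//3,h*s*2//3),interpolation=cv2.INTER_CUBIC) for k in (im,o)]))
v=np.hstack(ims); print(v.shape); cv2.imwrite('pics/m.png',v[:,:,::-1])
E
```

```text
scene 0.74 [320.0, 164.0, 419.5, 256.7] 1684 cap []
side 0.74 [330.6, 180.2, 379.2, 290.6] 1574 cap []
wrist 0.62 [287.8, 195.0, 351.2, 298.5] 3399 cap [([450.4, 164.4], 0.52)]
(400, 798, 3)
```

View pics/m.png

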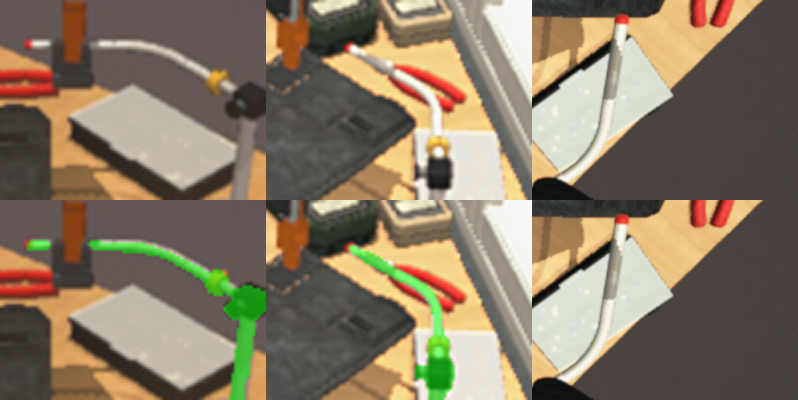

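```bash
cat > fit1.py <<'E'
from fit import *
obs={}
f=lambda n:pickle.load(open(f'pics/mask_{n}.pkl','rb'))[0]
obs['wrist']=(f('wrist'),[(380+(x-532)/1.3333,150+y/1.3333) for x,y in [(621,20),(618,45),(614,80),(610,105),(603,130),(590,152),(573,170),(560,178)]],.7)
obs['scene']=(f('scene'),[(310+x/2.6667,150+y/2.6667) for x,y in [(28,44),(110,44),(140,47),(165,55),(190,68),(218,82),(245,100)]],.7)
obs['side']=(f('side'),[(300+(x-266)/2.6667,165+y/2.6667) for x,y in [(348,48),(370,61),(395,75),(415,86),(430,100),(437,120),(438,146),(439,172)]],.7)
def res(q):
    p=q[:7]; C=curve(p); a=p[2]; st=np.array([p[0]+.045*np.cos(a),p[1]+.045*np.sin(a),p[6]]); cl=np.array([p[0],p[1],p[6]])
    r=[]
    for i,n in enumerate(obs):
        M,uv,sg=obs[n]; off=q[7+2*i:9+2*i]; c=pj(M,C)+off; uv=np.array(uv)
        r+=list((c[-1]-uv[0])/sg)
        for k,u in enumerate(uv[1:],1):
            if n!='wrist' and k==len(uv)-2: r+=list((proj(M,st)+off-u)/1.5); continue
            if n!='wrist' and k==len(uv)-1: r+=list((proj(M,cl)+off-u)/2.5); continue
            d0=c[:-1];v=np.diff(c,axis=0);t=np.clip(((u-d0)*v).sum(1)/((v*v).sum(1)+1e-12),0,1)
            r.append(np.min(np.linalg.norm(d0+v*t[:,None]-u,axis=1))/sg)
        r+=list(off/1.5)
    r+=[(p[6]-.15)/.0007,max(0,p[3]-.115)/.001,max(0,.079-p[3])/.001]
    return np.array(r)
best=None
for a in (60,75,90):
  for th in (50,65):
    q0=np.r_[.628,-.225,np.radians(a),.097,np.radians(th),.065,.15,np.zeros(6)]
    s=least_squares(res,q0,x_scale=np.r_[.01,.01,.1,.01,.1,.01,.001,np.ones(6)])
    if best is None or s.cost<best.cost: best=s
if __name__=='__main__':
    q=best.x; cov=np.sqrt(np.diag(np.linalg.pinv(best.jac.T@best.jac)))
    print('cost',best.cost,'n',len(best.fun)); print('xy',q[:2],'yaw',np.degrees(q[2]),'s',q[3],'th',np.degrees(q[4]),'L',q[5],'z',q[6]); print('sd',np.round(cov[:7],4)); print('off',np.round(q[7:],2))
    C=curve(q[:7]); print('cap',C[-1],'outer yaw',np.degrees(q[2]+q[4]),'seat',q[:2]+.048*np.array([np.cos(q[2]),np.sin(q[2])]))
    M=obs['wrist'][0]
    print('wrist-only cap at z=.15',atz(M,obs['wrist'][1][0],.15),[np.round(atz(M,u,.15),4).tolist() for u in obs['wrist'][1][1:4]])
    np.save('rod.npy',q[:7])
    # held bore from text geometry
    s_,p,T=tool(); print('bore by kinematics',p+T[:,2]*.0947,'seen px',proj(M,p+T[:,2]*.0947))
E
python3 fit1.py
```

```text
cost 8.719498065584059 n 39
xy [ 0.63309881 -0.2334997 ] yaw 79.16181285743264 s 0.09391328369997096 th 48.7079337374601 L 0.0747058674832577 z 0.1498940533860417
sd [0.0037 0.003  0.0384 0.0037 0.0388 0.0016 0.0007]
off [ 0.01 -0.15 -0.32  0.81  0.27  0.04]
cap [ 0.59333308 -0.03417393  0.14989405] outer yaw 127.86974659489273 seat [ 0.64212454 -0.18635592]
wrist-only cap at z=.15 [ 0.59291359 -0.03442763  0.15      ] [[0.6044, -0.0484, 0.15], [0.6214, -0.0689, 0.15], [0.6335, -0.0849, 0.15]]
bore by kinematics [ 0.51827423 -0.13554625  0.24423722] seen px [316.85827222 238.46420232]
```

The rod fit from all three cameras agrees: cap at (0.593, −0.034), outer leg at 127.9°, bend 49°. I'll go to the stand-off in line with the outer leg.

>>> drive_tool(linear=[[0,0,0],[14,24,0],[14,24,0],[14,24,0],[14,24,0],[14,24,0],[0,0,0],[0,0,0]], rot=[[-0.6,-1.45,0.5],[0,0,0],[0,0,0],[0,0,0],[0,0,0],[0,0,0],[0,0,0],[0,0,0]], hand=[0,0,0,0,0,0,0,0])

```text
t: 8.8
tcp_pos: [0.5752, -0.0047, 0.3386]
tool_rot: [0.442, 0.897, -0.0, 0.001]
force: [-0.9, -0.6, -1.5]
finger_gap: 0.108
```

```bash
cat > go.py <<'E'
import sys
from h import *
# go.py d [dz]: plan to place bore centre at arc distance d (m) from cap inward (neg = outside), tangent-aligned
from fit import curve
q=np.load('rod.npy'); off=np.load('off.npy') if __import__('os').path.exists('off.npy') else np.zeros(3)
x0,y0,a,s,th,L,z=q; r=.06
def at(d):
    if d<=L: u=th; e=np.array([s+r*np.sin(th),r*(1-np.cos(th))])+(L-d)*np.array([np.cos(th),np.sin(th)])
    elif d<=L+r*th: u=th-(d-L)/r; e=np.array([s+r*np.sin(u),r*(1-np.cos(u))])
    else: u=0; e=np.array([s-(d-L-r*th),0])
    Rm=np.array([[np.cos(a),-np.sin(a)],[np.sin(a),np.cos(a)]]); return Rm@e+[x0,y0],a+u
if __name__=='__main__':
    d=float(sys.argv[1])/1000; e,u=at(d); H=.0945
    print('total',(L+r*th+s-.048)*1000,'target',e,np.degrees(u))
    plan([e[0]+off[0],e[1]+off[1],z+H+off[2]],[np.cos(u),np.sin(u)]); level()
    S,p,T=tool(); b=p+T[:,2]*H-off
    # nearest arc position of present bore
    D=np.linspace(-.06,L+r*th+s-.04,2000); E=np.array([at(k)[0] for k in D]); i=np.argmin(np.linalg.norm(E-b[:2],axis=1))
    n=np.array([-np.sin(at(D[i])[1]),np.cos(at(D[i])[1])]); print('bore arc mm',round(D[i]*1000,1),'lateral mm(left of outward)',round(float((b[:2]-E[i])@n)*1000,2),'z err',round((b[2]-z)*1000,2)); f=S['force']; tt=np.array([np.cos(at(D[i])[1]),np.sin(at(D[i])[1])]); print('F along out',round(float(f[:2]@tt),2),'lat',round(float(f[:2]@n),2),'z',round(float(f[2]),2),'torque',np.round(S['ft_torque'],2))
E
python3 go.py -35
```

```text
total 171.62598011694303 target [ 0.57184769 -0.00654464] 127.86974659489273
shift tool mm [ 0.8 -3.9 94.2] dist 94.3
rotz deg -0.29 alt 179.71 q6 -0.8573204304980424
tool z [ 0.0022 -0.0016 -1.    ] tcp [ 0.5752 -0.0047  0.3386] F [-0.94 -0.58 -1.55] t 8.8
level rot [0.05 0.15 0.  ] yaw 127.58
bore arc mm -34.2 lateral mm(left of outward) -3.87 z err 94.25
F along out 0.12 lat 1.1 z -1.55 torque [-0.01  0.05  0.02]
```

>>> drive_tool(linear=[[2,-3.9,14],[0,0,20],[0,0,20],[0,0,20],[0,0,15],[0,0,5],[0,0,0]], rot=[[0,0.15,0],[0,0,0],[0,0,0],[0,0,0],[0,0,0],[0,0,0],[0,0,0]], hand=[0,0,0,0,0,0,0])

```text
t: 9.38
tcp_pos: [0.5713, -0.0099, 0.2433]
tool_rot: [0.443, 0.897, 0.0, 0.003]
force: [-0.1, -0.5, -1.4]
finger_gap: 0.11
```

```bash
python3 go.py -35; python3 look.py w4 cap,hanger_bore,hanger_tab
python3 - <<'E'
from h import *
ims=[]
for n,(x,y,w,h),s in [('scene',(280,130,100,75),4),('side',(285,140,100,75),4)]:
    M,im=snap(n,n+'4.png'); ims.append(cv2.resize(im[y:y+h,x:x+w],(w*s,h*s),interpolation=cv2.INTER_CUBIC))
    for l in ['cap','hanger_bore']: print(n,l,[(np.round(k['at'],1).tolist(),round(k['score'],2)) for k in cams.spot_point(l,n)][:3])
v=cv2.imread('pics/w4.png')[:,:,::-1]; ims2=cv2.resize(v[100:325,220:520],(400,300))
ims3=cv2.resize(v[150:262,260:409],(400,300),interpolation=cv2.INTER_CUBIC)
cv2.imwrite('pics/v4.png',np.vstack([np.hstack(ims),np.hstack([ims2,ims3])])[:,:,::-1])
E
```

```text
total 171.62598011694303 target [ 0.57184769 -0.00654464] 127.86974659489273
shift tool mm [ 2.3  2.5 -1.1] dist 3.6
rotz deg -0.41 alt 179.59 q6 -0.8654002270022613
tool z [ 0.0052 -0.0023 -1.    ] tcp [ 0.5713 -0.0099  0.2433] F [-0.09 -0.46 -1.36] t 9.38
level rot [0.16 0.29 0.  ] yaw 127.45
bore arc mm -32.2 lateral mm(left of outward) 2.28 z err -1.12
F along out -0.31 lat 0.36 z -1.36 torque [-0.01 -0.03  0.01]
cap []
hanger_bore [([175.2, 266.3], 0.91), ([314.8, 237.1], 0.55)]
hanger_tab [([318.1, 266.7], 0.96), ([164.4, 282.7], 0.82)]
shift tool mm [0. 0. 0.] dist 0.0
tool z [ 0.0104 -0.0032 -0.9999] tcp [ 0.5727 -0.0096  0.2456] F [ 0.62  0.47 -1.3 ] t 9.58
scene cap []
scene hanger_bore [([194.5, 189.6], 0.71), ([353.7, 253.6], 0.66), ([304.8, 165.6], 0.51)]
side cap []
side hanger_bore [([304.6, 260.6], 0.72), ([320.1, 178.1], 0.71), ([265.3, 164.1], 0.41)]
```

View pics/v4.png

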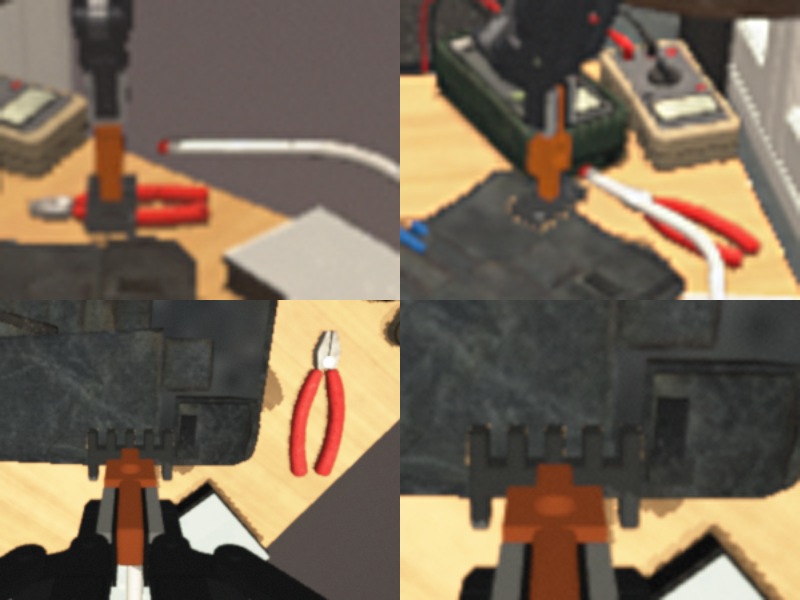

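The hanger is at the stand-off in line with the rod tip, with the cap at scene (320.8,166.8) and side (431/…≈331,183). I'll work out the bore's offset from the cap using the same cameras for both.

```bash
python3 - <<'E'
from h import *
S,D=model('scene'),model('side')
cap,e1=tri([(S,(280+163/4,130+147/4)),(D,(285+(585-400)/4,140+172/4))])
b,e2=tri([(S,(304.8,165.6)),(D,(320.1,178.1))])
s,p,T=tool(); kb=p+T[:,2]*.0945
print('cap',cap,e1,'bore seen',b,e2,'bore kin',kb)
d=np.array([np.cos(np.radians(127.9)),np.sin(np.radians(127.9)),0]); n=np.array([-d[1],d[0],0])
for v in (b-cap,kb-cap,kb-np.array([.5933,-.0342,.15])): print('out',v@d,'lat',v@n,'z',v[2])
print('pix err of kin bore',proj(S,kb),proj(D,kb)); level()
# foot/underside crop check: hanger foot bottom center
for l in ['hanger']:
    for n_,M in (('scene',S),('side',D)): print(n_,[np.round(k['at'],1).tolist() for k in cams.spot_point(l,n_)][:4], proj(M,kb-[0,0,.045]))
E
python3 go.py -30
```

```text
cap [ 0.59439138 -0.03270929  0.1485681 ] [0.6993355830050388, 0.6130988464697501] bore seen [ 0.56958114 -0.00653385  0.15148543] [0.26902711008272967, 0.23187585359837798] bore kin [ 0.57316139 -0.00941403  0.15056879]
out 0.03589519477546818 lat 0.0034981815711493057 z 0.0029173335424708124
out 0.03142318818677108 lat 0.002442317358496579 z 0.0020006942507578285
out 0.03192906041643345 lat 0.0006654046640573956 z 0.0005687939366096073
pix err of kin bore [306.8573622  165.95186599] [321.63399871 178.65173725]
level rot [0.32 0.46 0.  ] yaw 127.53
scene [[311.0, 179.9], [198.2, 203.0], [350.1, 263.9]] [307.34732341 182.35388872]
side [[323.7, 189.1], [303.2, 271.0], [271.9, 171.0]] [321.17408066 192.2720302 ]
total 171.62598011694303 target [ 0.57491703 -0.01049168] 127.86974659489273
shift tool mm [-2.8  1.3  0.5] dist 3.1
rotz deg -0.34 alt 179.66 q6 -0.8651012441372092
tool z [ 0.0089 -0.0028 -1.    ] tcp [ 0.5722 -0.0091  0.2448] F [-0.02 -0.96 -0.23] t 9.98
level rot [0.31 0.44 0.  ] yaw 127.52
bore arc mm -32.1 lateral mm(left of outward) 0.8 z err 0.44
F along out -0.75 lat 0.6 z -0.23 torque [-0.02 -0.   -0.01]
```

>>> drive_tool(linear=[[-7,1.2,0.6],[-7,0,0]], rot=[[0.3,0.45,-0.3],[0,0,0]], hand=[0,0])

```text
t: 10.15
tcp_pos: [0.5812, -0.0188, 0.2444]
tool_rot: [0.439, 0.899, -0.0, -0.001]
force: [0.3, 0.2, -0.7]
finger_gap: 0.111
```

```bash
python3 go.py -5; python3 look.py w5 cap,hanger_bore,hanger_tab; python3 go.py -5 | tail -3
```

```text
total 171.62598011694303 target [ 0.59026374 -0.03022689] 127.86974659489273
shift tool mm [-14.6   0.1  -0. ] dist 14.6
rotz deg 0.08 alt -179.92 q6 -0.8872899764914189
tool z [-2.e-03  9.e-04 -1.e+00] tcp [ 0.5812 -0.0188  0.2444] F [ 0.33  0.19 -0.68] t 10.15
level rot [-0.06 -0.11  0.  ] yaw 127.95
bore arc mm -19.7 lateral mm(left of outward) 0.23 z err 0.01
F along out -0.05 lat -0.37 z -0.68 torque [ 0.01  0.03 -0.08]
cap []
hanger_bore [([314.4, 238.7], 0.84), ([173.5, 260.2], 0.75)]
hanger_tab [([160.9, 269.4], 0.88), ([317.3, 264.9], 0.62)]
shift tool mm [0. 0. 0.] dist 0.0
tool z [-0.0027  0.0012 -1.    ] tcp [ 0.5807 -0.019   0.2441] F [ 0.12  0.05 -2.38] t 10.35
level rot [-0.08 -0.15  0.  ] yaw 127.86
bore arc mm -20.0 lateral mm(left of outward) 0.78 z err -0.3
F along out -0.03 lat -0.12 z -2.38 torque [0.04 0.   0.07]
```

>>> drive_tool(linear=[[-5,0.3,-0.2],[-4,0,0]], rot=[[0,0,0],[0,0,0]], hand=[0,0])

```text
t: 10.52
tcp_pos: [0.586, -0.0257, 0.244]
tool_rot: [0.439, 0.898, -0.0, -0.002]
force: [0.0, -0.6, -1.1]
finger_gap: 0.109
```

```bash
python3 go.py 0
python3 - <<'E'
from h import *
ims=[]
for n,(x,y,w,h),s in [('scene',(290,140,60,45),6),('side',(300,150,60,45),6)]:
    M,im=snap(n,n+'5.png'); ims.append(cv2.resize(im[y:y+h,x:x+w],(w*s,h*s),interpolation=cv2.INTER_CUBIC))
cv2.imwrite('pics/v5.png',np.hstack(ims)[:,:,::-1])
E
```

```text
total 171.62598011694303 target [ 0.59333308 -0.03417393] 127.86974659489273
shift tool mm [-11.2   0.6  -0.4] dist 11.3
rotz deg 0.03 alt -179.97 q6 -0.8963527650535262
tool z [-0.0044  0.0018 -1.    ] tcp [ 0.586  -0.0257  0.244 ] F [ 0.02 -0.61 -1.08] t 10.52
level rot [-0.14 -0.24  0.  ] yaw 127.9
bore arc mm -11.6 lateral mm(left of outward) 0.82 z err -0.39
F along out -0.5 lat 0.36 z -1.08 torque [-0.05 -0.01 -0.03]
```

View pics/v5.png

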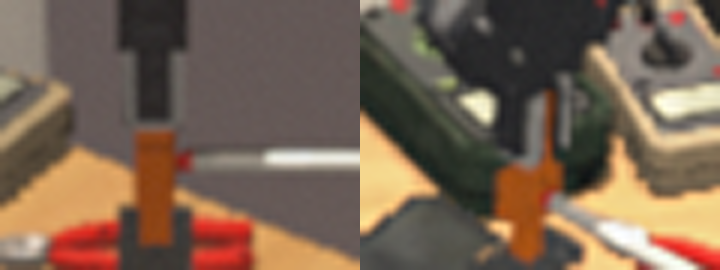

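>>> drive_tool(linear=[[-2,0.5,-0.3],[-2,0,0]], rot=[[-0.1,-0.2,0],[0,0,0]], hand=[0,0])

```text
t: 10.78
tcp_pos: [0.5889, -0.0289, 0.2441]
tool_rot: [0.44, 0.898, -0.0, -0.001]
force: [0.6, -0.2, -2.0]
finger_gap: 0.112
```

```bash
python3 go.py 0
```

```text
total 171.62598011694303 target [ 0.59333308 -0.03417393] 127.86974659489273
shift tool mm [-6.9  0.2 -0.3] dist 6.9
rotz deg -0.02 alt 179.98 q6 -0.8989915131654896
tool z [-1.e-03  3.e-04 -1.e+00] tcp [ 0.5889 -0.0289  0.2441] F [ 0.61 -0.16 -1.99] t 10.78
level rot [-0.04 -0.05  0.  ] yaw 127.85
bore arc mm -7.0 lateral mm(left of outward) 0.29 z err -0.25
F along out -0.51 lat -0.38 z -1.99 torque [-0.04 -0.04 -0.01]
```

>>> drive_tool(linear=[[-2,0,0],[-2,0,0]], rot=[[0,0,0],[0,0,0]], hand=[0,0])

```text
t: 10.95
tcp_pos: [0.5915, -0.0322, 0.2442]
tool_rot: [0.439, 0.898, -0.0, -0.001]
force: [-0.4, -0.5, -0.8]
finger_gap: 0.108
```

```bash
python3 go.py 0
```

```text
total 171.62598011694303 target [ 0.59333308 -0.03417393] 127.86974659489273
shift tool mm [-2.7  0.2 -0.2] dist 2.7
rotz deg -0.0 alt 180.0 q6 -0.9037469386349392
tool z [-1.1e-03  3.0e-04 -1.0e+00] tcp [ 0.5915 -0.0322  0.2442] F [-0.41 -0.46 -0.84] t 10.95
level rot [-0.04 -0.05  0.  ] yaw 127.87
bore arc mm -2.8 lateral mm(left of outward) 0.3 z err -0.23
F along out -0.11 lat 0.6 z -0.84 torque [ 0.02  0.01 -0.  ]
```

No contact force, so the hole is swallowing the cap. I'll keep sliding along the outer leg.

>>> drive_tool(linear=[[-2.5,0,0],[-2.5,0,0],[-2.5,0,0],[-2.5,0,0]], rot=[[0,0,0],[0,0,0],[0,0,0],[0,0,0]], hand=[0,0,0,0])

```text
t: 11.28
tcp_pos: [0.5982, -0.0408, 0.2442]
tool_rot: [0.439, 0.898, -0.0, -0.001]
force: [0.4, 0.1, -1.4]
finger_gap: 0.111
```

```bash
python3 go.py 20
```

```text
total 171.62598011694303 target [ 0.60561045 -0.04996209] 127.86974659489273
shift tool mm [-11.8   0.2  -0.2] dist 11.8
rotz deg 0.01 alt -179.99 q6 -0.915355400757682
tool z [-1.2e-03  3.0e-04 -1.0e+00] tcp [ 0.5982 -0.0408  0.2442] F [ 0.35  0.14 -1.37] t 11.28
level rot [-0.04 -0.05  0.  ] yaw 127.88
bore arc mm 8.1 lateral mm(left of outward) 0.3 z err -0.2
F along out -0.11 lat -0.36 z -1.37 torque [ 0.05  0.   -0.07]
```

>>> drive_tool(linear=[[-4,0,0],[-4,0,0],[-4,0,0],[-4,0,0]], rot=[[0,0,0],[0,0,0],[0,0,0],[0,0,0]], hand=[0,0,0,0])

```text
t: 11.62
tcp_pos: [0.6089, -0.0546, 0.2441]
tool_rot: [0.439, 0.898, -0.0, -0.001]
force: [0.3, 0.2, -1.0]
finger_gap: 0.115
```

```bash
python3 go.py 40
```

```text
total 171.62598011694303 target [ 0.61788782 -0.06575026] 127.86974659489273
shift tool mm [-14.3   0.3  -0.3] dist 14.3
rotz deg 0.02 alt -179.98 q6 -0.9331858713974871
tool z [-1.4e-03  3.0e-04 -1.0e+00] tcp [ 0.6089 -0.0546  0.2441] F [ 0.34  0.18 -1.02] t 11.62
level rot [-0.05 -0.06  0.  ] yaw 127.89
bore arc mm 25.6 lateral mm(left of outward) 0.34 z err -0.26
F along out -0.07 lat -0.38 z -1.02 torque [0.01 0.01 0.02]
```

>>> drive_tool(linear=[[-4,0.2,0],[-4,0,0],[-4,0,0],[-4,0,0]], rot=[[0,0,0],[0,0,0],[0,0,0],[0,0,0]], hand=[0,0,0,0])

```text
t: 11.95
tcp_pos: [0.6201, -0.0688, 0.244]
tool_rot: [0.439, 0.898, -0.0, -0.001]
force: [0.1, 0.1, -1.0]
finger_gap: 0.108
```

```bash
python3 go.py 50
```

```text
total 171.62598011694303 target [ 0.62402651 -0.07364434] 127.86974659489273
shift tool mm [-6.2  0.1 -0.4] dist 6.2
rotz deg -0.0 alt 180.0 q6 -0.9501188250135273
tool z [-1.3e-03  2.0e-04 -1.0e+00] tcp [ 0.6201 -0.0688  0.244 ] F [ 0.13  0.06 -1.01] t 11.95
level rot [-0.05 -0.06  0.  ] yaw 127.87
bore arc mm 43.7 lateral mm(left of outward) 0.17 z err -0.4
F along out -0.03 lat -0.14 z -1.01 torque [0.01 0.01 0.03]
```

I'll probe sideways to confirm it's threaded and to centre it.

>>> drive_tool(linear=[[0,0.5,0],[0,0.4,0]], rot=[[0,0,0],[0,0,0]], hand=[0,0])

```text
t: 12.12
tcp_pos: [0.6215, -0.0693, 0.2439]
tool_rot: [0.44, 0.898, -0.0, -0.0]
force: [-0.7, 0.5, -0.5]
finger_gap: 0.11
```

```bash
python3 go.py 50|tail -3
```

```text
level rot [-0.06 -0.04  0.  ] yaw 127.82
bore arc mm 45.0 lateral mm(left of outward) -0.54 z err -0.51
F along out 0.86 lat 0.28 z -0.53 torque [-0.    0.21 -0.02]
```

>>> drive_tool(linear=[[0,0.4,0],[0,0.3,0]], rot=[[0,0,0],[0,0,0]], hand=[0,0])

```text
t: 12.28
tcp_pos: [0.6216, -0.0692, 0.2439]
tool_rot: [0.44, 0.898, -0.001, -0.001]
force: [0.4, -1.8, -1.4]
finger_gap: 0.112
```

```bash
python3 go.py 50|tail -3
```

```text
level rot [-0.15 -0.04  0.  ] yaw 127.83
bore arc mm 45.0 lateral mm(left of outward) -0.58 z err -0.48
F along out -1.71 lat 0.78 z -1.44 torque [-0.19  0.1  -0.03]
```

>>> drive_tool(linear=[[0,-1,0],[0,-0.8,0],[0,-0.3,0]], rot=[[0,0,0],[0,0,0],[0,0,0]], hand=[0,0,0])

```text
t: 12.53
tcp_pos: [0.6198, -0.0699, 0.244]
tool_rot: [0.439, 0.898, -0.001, -0.001]
force: [-0.0, 0.1, -1.2]
finger_gap: 0.11
```

```bash
python3 go.py 50|tail -3
```

```text
level rot [-0.1  -0.06  0.  ] yaw 127.86
bore arc mm 44.3 lateral mm(left of outward) 1.15 z err -0.43
F along out 0.09 lat -0.03 z -1.15 torque [ 0.03 -0.01 -0.01]
```

>>> drive_tool(linear=[[0,-0.5,0],[0,-0.4,0]], rot=[[0,0,0],[0,0,0]], hand=[0,0])

```text
t: 12.7
tcp_pos: [0.6192, -0.07, 0.244]
tool_rot: [0.439, 0.898, -0.0, -0.001]
force: [0.3, -0.1, -1.5]
finger_gap: 0.11
```

```bash
python3 go.py 50|tail -3
```

```text
level rot [-0.05 -0.06  0.  ] yaw 127.86
bore arc mm 44.0 lateral mm(left of outward) 1.7 z err -0.39
F along out -0.21 lat -0.16 z -1.53 torque [ 0.11 -0.1  -0.  ]
```

>>> drive_tool(linear=[[0,1.05,0],[0,0,-0.7],[0,0,-0.5]], rot=[[0,0,0],[0,0,0],[0,0,0]], hand=[0,0,0])

```text
t: 12.95
tcp_pos: [0.6199, -0.0691, 0.2452]
tool_rot: [0.439, 0.898, -0.0, -0.001]
force: [0.9, -0.0, -1.5]
finger_gap: 0.108
```

```bash
python3 go.py 50|tail -3
```

```text
level rot [-0.05 -0.08  0.  ] yaw 127.86
bore arc mm 43.8 lateral mm(left of outward) 0.57 z err 0.85
F along out -0.56 lat -0.65 z -1.46 torque [-0.05 -0.03 -0.03]
```

>>> drive_tool(linear=[[0,0,-0.5],[0,0,-0.4]], rot=[[0,0,0],[0,0,0]], hand=[0,0])

```text
t: 13.12
tcp_pos: [0.6199, -0.0691, 0.2459]
tool_rot: [0.439, 0.898, -0.0, -0.001]
force: [1.0, -1.2, -5.4]
finger_gap: 0.109
```

```bash
python3 go.py 50|tail -3
```

```text
level rot [-0.06 -0.09  0.  ] yaw 127.87
bore arc mm 43.7 lateral mm(left of outward) 0.57 z err 1.53
F along out -1.54 lat -0.04 z -5.44 torque [-0.02 -0.15  0.02]
```

>>> drive_tool(linear=[[0,0,1.3],[-4,0,0],[-4,0,0],[-4,0,0],[-4,0,0]], rot=[[0,0,0],[0,0,0],[0,0,0],[0,0,0],[0,0,0]], hand=[0,0,0,0,0])

```text
t: 13.53
tcp_pos: [0.6301, -0.0822, 0.2446]
tool_rot: [0.439, 0.898, -0.0, -0.001]
force: [0.2, -0.2, -0.9]
finger_gap: 0.11
```

```bash
python3 -c "
import numpy as np; np.save('off.npy',[-.0005,-.0004,.0002])"; python3 go.py 70
```

```text
total 171.62598011694303 target [ 0.63630387 -0.08943251] 127.86974659489273
shift tool mm [-9.6 -0.2 -0. ] dist 9.6
rotz deg 0.05 alt -179.95 q6 -0.9671025049541431
tool z [-2.5e-03  8.0e-04 -1.0e+00] tcp [ 0.6301 -0.0822  0.2446] F [ 0.23 -0.24 -0.89] t 13.53
level rot [-0.08 -0.12  0.  ] yaw 127.92
bore arc mm 60.2 lateral mm(left of outward) -0.06 z err -0.02
F along out -0.33 lat -0.03 z -0.89 torque [ 0.    0.02 -0.03]
```

>>> drive_tool(linear=[[-3,0,0],[-3,0,0],[-2.5,0,0]], rot=[[0,-0.1,0],[0,0,0],[0,0,0]], hand=[0,0,0])

```text
t: 13.78
tcp_pos: [0.6366, -0.0906, 0.2447]
tool_rot: [0.439, 0.898, -0.001, 0.0]
force: [0.7, 0.0, -0.9]
finger_gap: 0.11
```

```bash
python3 go.py 75
```

```text
total 171.62598011694303 target [ 0.63937265 -0.09337999] 127.58887073111117
shift tool mm [-3.9 -0.1  0.1] dist 3.9
rotz deg 0.28 alt -179.72 q6 -0.9747039890393758
tool z [-3.0e-04 -1.3e-03 -1.0e+00] tcp [ 0.6366 -0.0906  0.2447] F [ 0.74  0.02 -0.89] t 13.78
level rot [-0.06  0.05  0.  ] yaw 127.87
bore arc mm 71.1 lateral mm(left of outward) -0.04 z err 0.08
F along out -0.44 lat -0.6 z -0.89 torque [-0.    0.02  0.01]
```

>>> drive_tool(linear=[[-2,0,0],[-2,0,0]], rot=[[0,0,0.5],[0,0,0.8]], hand=[0,0])

```text
t: 13.95
tcp_pos: [0.6394, -0.0945, 0.2446]
tool_rot: [0.45, 0.893, -0.001, 0.0]
force: [-0.5, -0.1, -1.4]
finger_gap: 0.112
```

```bash
python3 go.py 80
```

```text
total 171.62598011694303 target [ 0.64225409 -0.09746446] 122.81422243835429
shift tool mm [-4.1 -0.2  0. ] dist 4.1
rotz deg 3.65 alt -176.35 q6 -0.9545766335952186
tool z [-2.0e-04 -1.3e-03 -1.0e+00] tcp [ 0.6394 -0.0945  0.2446] F [-0.5  -0.14 -1.42] t 13.95
level rot [-0.05  0.05  0.  ] yaw 126.46
bore arc mm 75.9 lateral mm(left of outward) 0.05 z err 0.03
F along out 0.19 lat 0.48 z -1.42 torque [0.03 0.04 0.  ]
```

>>> drive_tool(linear=[[-2,-0.1,0],[-2,-0.1,0]], rot=[[0,0,1.8],[0,0,1.8]], hand=[0,0])

```text
t: 14.12
tcp_pos: [0.6418, -0.0982, 0.2446]
tool_rot: [0.48, 0.877, -0.001, 0.0]
force: [-0.5, -0.1, -0.6]
finger_gap: 0.111
```

```bash
python3 go.py 84
```

```text
total 171.62598011694303 target [ 0.64430813 -0.10089593] 118.99450380414879
shift tool mm [-3.7 -0.   0.1] dist 3.7
rotz deg 3.64 alt -176.36 q6 -0.8921087063629305
tool z [-2.0e-04 -1.2e-03 -1.0e+00] tcp [ 0.6418 -0.0982  0.2446] F [-0.55 -0.14 -0.59] t 14.12
level rot [-0.05  0.05  0.  ] yaw 122.64
bore arc mm 80.4 lateral mm(left of outward) 0.17 z err 0.05
F along out 0.18 lat 0.54 z -0.59 torque [-0.02  0.03  0.01]
```

>>> drive_tool(linear=[[-2,-0.05,0],[-2,-0.05,0]], rot=[[0,0,1.9],[0,0,1.9]], hand=[0,0])

```text
t: 14.28
tcp_pos: [0.644, -0.1019, 0.2446]
tool_rot: [0.511, 0.86, -0.001, 0.0]
force: [-0.2, -0.8, -1.0]
finger_gap: 0.106
```

```bash
python3 go.py 88
```

```text
total 171.62598011694303 target [ 0.64612902 -0.10445661] 115.17478516994332
shift tool mm [-3.4  0.  -0. ] dist 3.4
rotz deg 3.39 alt -176.61 q6 -0.825470261384372
tool z [-6.0e-04 -1.1e-03 -1.0e+00] tcp [ 0.644  -0.1019  0.2446] F [-0.23 -0.79 -0.99] t 14.28
level rot [-0.06  0.04  0.  ] yaw 118.56
bore arc mm 84.7 lateral mm(left of outward) 0.24 z err -0.03
F along out -0.59 lat 0.57 z -0.99 torque [ 0.02 -0.02  0.01]
```

>>> drive_tool(linear=[[-1.8,0.1,0],[-1.8,0,0]], rot=[[0,0,1.7],[0,0,1.7]], hand=[0,0])

```text
t: 14.45
tcp_pos: [0.6458, -0.1052, 0.2445]
tool_rot: [0.538, 0.843, -0.001, -0.0]
force: [0.3, -0.7, -0.8]
finger_gap: 0.112
```

```bash
python3 go.py 92
```

```text
total 171.62598011694303 target [ 0.64770866 -0.10813068] 111.35506653573785
shift tool mm [-3.6 -0.2 -0.1] dist 3.6
rotz deg 3.54 alt -176.46 q6 -0.7655118526759463
tool z [-8.e-04 -9.e-04 -1.e+00] tcp [ 0.6458 -0.1052  0.2445] F [ 0.31 -0.74 -0.82] t 14.45
level rot [-0.07  0.03  0.  ] yaw 114.9
bore arc mm 88.4 lateral mm(left of outward) 0.06 z err -0.08
F along out -0.8 lat 0.03 z -0.82 torque [0.05 0.02 0.01]
```

>>> drive_tool(linear=[[-1.8,0,0],[-1.8,0,0]], rot=[[0,0,1.8],[0,0,1.8]], hand=[0,0])

```text
t: 14.62
tcp_pos: [0.6474, -0.1087, 0.2445]
tool_rot: [0.566, 0.824, -0.001, -0.0]
force: [-0.6, 0.3, -0.4]
finger_gap: 0.11
```

```bash
python3 go.py 96
```

```text
total 171.62598011694303 target [ 0.64904003 -0.11190182] 107.53534790153235
shift tool mm [-3.8 -0.2 -0.1] dist 3.8
rotz deg 3.5 alt -176.5 q6 -0.7025085732645423
tool z [-1.1e-03 -8.0e-04 -1.0e+00] tcp [ 0.6474 -0.1087  0.2445] F [-0.6   0.34 -0.37] t 14.62
level rot [-0.07  0.02  0.  ] yaw 111.04
bore arc mm 92.2 lateral mm(left of outward) 0.0 z err -0.12
F along out 0.54 lat 0.44 z -0.37 torque [-0.01  0.   -0.01]
```

>>> drive_tool(linear=[[-1.9,-0.1,-0.1],[-1.9,-0.1,0]], rot=[[0,0,1.75],[0,0,1.75]], hand=[0,0])

```text
t: 14.78
tcp_pos: [0.6486, -0.1124, 0.2445]
tool_rot: [0.593, 0.805, -0.001, -0.0]
force: [0.1, -0.4, -2.0]
finger_gap: 0.109
```

```bash
python3 go.py 100
```

```text
total 171.62598011694303 target [ 0.65011723 -0.11575328] 103.71562926732686
shift tool mm [-3.9 -0.1 -0.1] dist 3.9
rotz deg 3.56 alt -176.44 q6 -0.6418570075650191
tool z [-1.5e-03 -5.0e-04 -1.0e+00] tcp [ 0.6486 -0.1124  0.2445] F [ 0.14 -0.38 -2.03] t 14.78
level rot [-0.09  0.    0.  ] yaw 107.28
bore arc mm 96.2 lateral mm(left of outward) 0.17 z err -0.11
F along out -0.41 lat -0.01 z -2.03 torque [0.03 0.02 0.04]
```

>>> drive_tool(linear=[[-1.9,-0.05,0],[-1.9,-0.05,0]], rot=[[0,0,1.8],[0,0,1.8]], hand=[0,0])

```text
t: 14.95
tcp_pos: [0.6496, -0.1163, 0.2444]
tool_rot: [0.62, 0.785, -0.001, -0.001]
force: [0.1, -0.4, -1.5]
finger_gap: 0.109
```

```bash
python3 go.py 104
```

```text
total 171.62598011694303 target [ 0.65093545 -0.11966794] 99.89591063312137
shift tool mm [-3.9 -0.1 -0.2] dist 3.9
rotz deg 3.52 alt -176.48 q6 -0.5795249190017051
tool z [-1.8e-03 -4.0e-04 -1.0e+00] tcp [ 0.6496 -0.1163  0.2444] F [ 0.07 -0.38 -1.5 ] t 14.95
level rot [-0.11 -0.    0.  ] yaw 103.42
bore arc mm 100.2 lateral mm(left of outward) 0.22 z err -0.18
F along out -0.39 lat 0.02 z -1.5 torque [ 0.03 -0.01  0.01]
```

Halfway round with no force. I'll probe sideways here to re-centre.

>>> drive_tool(linear=[[0,0.5,-0.1],[0,0.4,0]], rot=[[-0.1,0,0],[0,0,0]], hand=[0,0])

```text
t: 15.12
tcp_pos: [0.6505, -0.1165, 0.2444]
tool_rot: [0.62, 0.784, -0.0, -0.0]
force: [-0.7, -0.0, -1.2]
finger_gap: 0.111
```

```bash
python3 go.py 104|tail -3
```

```text
level rot [-0.01 -0.01  0.  ] yaw 103.34
bore arc mm 100.5 lateral mm(left of outward) -0.8 z err -0.21
F along out 0.15 lat 0.65 z -1.16 torque [-0.02 -0.03 -0.03]
```

>>> drive_tool(linear=[[0,-0.7,0],[0,-0.7,0]], rot=[[0,0,0],[0,0,0]], hand=[0,0])

```text
t: 15.28
tcp_pos: [0.6493, -0.1166, 0.2444]
tool_rot: [0.62, 0.785, 0.0, 0.0]
force: [1.8, -0.4, -1.6]
finger_gap: 0.106
```

```bash
python3 go.py 104|tail -3
```

```text
level rot [ 0.01 -0.01  0.  ] yaw 103.39
bore arc mm 100.4 lateral mm(left of outward) 0.36 z err -0.2
F along out -0.79 lat -1.62 z -1.56 torque [ 0.11 -0.21 -0.02]
```

```bash
python3 -c "
import numpy as np; np.save('off.npy',[-.0002,-.0003,.0002])"; python3 go.py 104
```

```text
total 171.62598011694303 target [ 0.65093545 -0.11966794] 99.89591063312137
shift tool mm [-3.6  0.6 -0.2] dist 3.6
rotz deg 3.5 alt -176.5 q6 -0.5807396728481247
tool z [ 2.e-04  2.e-04 -1.e+00] tcp [ 0.6493 -0.1166  0.2444] F [ 1.76 -0.39 -1.56] t 15.28
level rot [ 0.01 -0.01  0.  ] yaw 103.39
bore arc mm 100.4 lateral mm(left of outward) 0.68 z err -0.2
F along out -0.79 lat -1.62 z -1.56 torque [ 0.11 -0.21 -0.02]
```

>>> drive_tool(linear=[[0,0.6,-0.2],[-1.8,0,0],[-1.8,0,0]], rot=[[0,0,0],[0,0,1.75],[0,0,1.75]], hand=[0,0,0])

```text
t: 15.53
tcp_pos: [0.6504, -0.1193, 0.2446]
tool_rot: [0.644, 0.765, 0.0, -0.0]
force: [-0.1, -1.0, -1.3]
finger_gap: 0.117
```

```bash
python3 go.py 108
```

```text
total 171.62598011694303 target [ 0.65149108 -0.12362842] 96.07619199891589
shift tool mm [-4.7  0.1  0. ] dist 4.7
rotz deg 3.78 alt -176.22 q6 -0.5226103878523886
tool z [-5.e-04  7.e-04 -1.e+00] tcp [ 0.6504 -0.1193  0.2446] F [-0.06 -0.98 -1.26] t 15.53
level rot [-0.02 -0.04  0.  ] yaw 99.86
bore arc mm 103.3 lateral mm(left of outward) 0.26 z err 0.02
F along out -0.96 lat 0.24 z -1.26 torque [ 0.01  0.05 -0.01]
```

>>> drive_tool(linear=[[-1.9,0,0],[-1.9,0,0]], rot=[[0,0,1.8],[0,0,1.8]], hand=[0,0])

```text
t: 15.7
tcp_pos: [0.651, -0.1227, 0.2447]
tool_rot: [0.668, 0.744, 0.0, -0.001]
force: [-0.1, 0.8, -1.0]
finger_gap: 0.11
```

```bash
python3 go.py 112
```

```text
total 171.62598011694303 target [ 0.65178163 -0.12761711] 92.2564733647104
shift tool mm [-5.2  0.   0.1] dist 5.2
rotz deg 3.86 alt -176.14 q6 -0.46222651953900445
tool z [-4.0e-04  1.1e-03 -1.0e+00] tcp [ 0.651  -0.1227  0.2447] F [-0.08  0.79 -1.03] t 15.7
level rot [-0.02 -0.06  0.  ] yaw 96.12
bore arc mm 106.6 lateral mm(left of outward) 0.16 z err 0.12
F along out 0.79 lat -0.02 z -1.03 torque [ 0.07 -0.03 -0.02]
```

>>> drive_tool(linear=[[-2.5,0.1,0.1],[-2.5,0,0]], rot=[[0,0,1.8],[0,0,1.8]], hand=[0,0])

```text
t: 15.87
tcp_pos: [0.6516, -0.1273, 0.2447]
tool_rot: [0.692, 0.722, 0.0, -0.001]
force: [0.8, 0.8, -0.9]
finger_gap: 0.114
```

```bash
python3 go.py 116
```

```text
total 171.62598011694303 target [ 0.65180583 -0.13161629] 88.4367547305049
shift tool mm [-4.6 -0.2  0.1] dist 4.6
rotz deg 3.95 alt -176.05 q6 -0.40362631423341466
tool z [-3.0e-04  1.4e-03 -1.0e+00] tcp [ 0.6516 -0.1273  0.2447] F [ 0.81  0.79 -0.85] t 15.87
level rot [-0.01 -0.08  0.  ] yaw 92.39
bore arc mm 111.3 lateral mm(left of outward) -0.06 z err 0.11
F along out 0.75 lat -0.85 z -0.85 torque [ 0.09 -0.06 -0.02]
```

>>> drive_tool(linear=[[-2,0,0],[-2,0,0]], rot=[[0,0,1.8],[0,0,1.8]], hand=[0,0])

```text
t: 16.03
tcp_pos: [0.6519, -0.1313, 0.2448]
tool_rot: [0.715, 0.699, 0.001, -0.001]
force: [-0.5, 0.7, -1.6]
finger_gap: 0.112
```

```bash
python3 go.py 120
```

```text
total 171.62598011694303 target [ 0.65156355 -0.13560821] 84.61703609629943
shift tool mm [-4.7 -0.4  0.2] dist 4.7
rotz deg 4.02 alt -175.98 q6 -0.34384659049777133
tool z [ 1.0e-04  1.6e-03 -1.0e+00] tcp [ 0.6519 -0.1313  0.2448] F [-0.52  0.69 -1.62] t 16.03
level rot [ 0.   -0.09  0.  ] yaw 88.64
bore arc mm 115.3 lateral mm(left of outward) -0.29 z err 0.24
F along out 0.68 lat 0.53 z -1.62 torque [ 0.05 -0.08  0.  ]
```

>>> drive_tool(linear=[[-2,-0.3,0.2],[-2,0,0]], rot=[[0,0,1.8],[0,0,1.8]], hand=[0,0])

```text
t: 16.2
tcp_pos: [0.6519, -0.1351, 0.2448]
tool_rot: [0.738, 0.675, 0.001, -0.0]
force: [0.3, 1.0, -1.6]
finger_gap: 0.111
```

```bash
python3 go.py 124
```

```text
total 171.62598011694303 target [ 0.65105589 -0.13957511] 80.79731746209394
shift tool mm [-4.9 -0.6  0.2] dist 4.9
rotz deg 4.08 alt -175.92 q6 -0.28427647096281716
tool z [ 0.0013  0.0018 -1.    ] tcp [ 0.6519 -0.1351  0.2448] F [ 0.32  0.96 -1.6 ] t 16.2
level rot [ 0.07 -0.11  0.  ] yaw 84.88
bore arc mm 119.0 lateral mm(left of outward) -0.53 z err 0.24
F along out 0.98 lat -0.25 z -1.6 torque [ 0.05 -0.03  0.02]
```

>>> drive_tool(linear=[[-2,0,0],[-2,0,0]], rot=[[0,0,1.8],[0,0,1.8]], hand=[0,0])

```text
t: 16.37
tcp_pos: [0.6516, -0.1389, 0.2449]
tool_rot: [0.76, 0.65, 0.001, -0.0]
force: [0.7, 0.9, -1.8]
finger_gap: 0.109
```

```bash
python3 go.py 128
```

```text
total 171.62598011694303 target [ 0.65032779 -0.14350813] 79.16181285743264
shift tool mm [-5.1 -0.7  0.3] dist 5.2
rotz deg 1.97 alt -178.03 q6 -0.22471981426359255
tool z [ 0.0018  0.002  -1.    ] tcp [ 0.6516 -0.1389  0.2449] F [ 0.72  0.89 -1.82] t 16.37
level rot [ 0.08 -0.13  0.  ] yaw 81.13
bore arc mm 122.7 lateral mm(left of outward) -0.73 z err 0.34
F along out 0.99 lat -0.59 z -1.82 torque [ 0.05 -0.1  -0.03]
```

>>> drive_tool(linear=[[0,-0.6,0.3],[0,-0.5,0]], rot=[[0,-0.1,0],[0,0,0]], hand=[0,0])

```text
t: 16.53
tcp_pos: [0.6512, -0.1392, 0.2449]
tool_rot: [0.76, 0.65, 0.001, 0.002]
force: [0.8, -0.5, -2.5]
finger_gap: 0.108
```

```bash
python3 go.py 128|tail -3
```

```text
level rot [0.23 0.   0.  ] yaw 81.13
bore arc mm 123.3 lateral mm(left of outward) -0.65 z err 0.31
F along out -0.34 lat -0.84 z -2.52 torque [ 0.03 -0.28  0.01]
```

>>> drive_tool(linear=[[0,-0.4,0],[0,-0.3,0]], rot=[[0,0,0],[0,0,0]], hand=[0,0])

```text
t: 16.7
tcp_pos: [0.651, -0.1391, 0.2449]
tool_rot: [0.759, 0.651, 0.002, 0.002]
force: [1.0, -0.5, -2.3]
finger_gap: 0.111
```

```bash
python3 go.py 128|tail -3
```

```text
level rot [0.33 0.03 0.  ] yaw 81.22
bore arc mm 123.2 lateral mm(left of outward) -0.61 z err 0.3
F along out -0.36 lat -1.11 z -2.25 torque [-0.11 -0.27  0.01]
```

>>> drive_tool(linear=[[0,0.8,0.1],[0,0.7,0],[0,0.6,0]], rot=[[0.3,0,0],[0,0,0],[0,0,0]], hand=[0,0,0])

```text
t: 16.95
tcp_pos: [0.6525, -0.1389, 0.2447]
tool_rot: [0.759, 0.651, -0.001, -0.001]
force: [0.2, 0.0, -1.2]
finger_gap: 0.116
```

```bash
python3 go.py 128|tail -3
```

```text
level rot [-0.13  0.01  0.  ] yaw 81.29
bore arc mm 122.8 lateral mm(left of outward) -1.26 z err 0.15
F along out 0.08 lat -0.22 z -1.19 torque [ 0.01 -0.03 -0.01]
```

>>> drive_tool(linear=[[0,0.4,0],[0,0.3,0]], rot=[[0,0,0],[0,0,0]], hand=[0,0])

```text
t: 17.12
tcp_pos: [0.6528, -0.1386, 0.2446]
tool_rot: [0.759, 0.652, -0.001, -0.002]
force: [0.4, -0.1, -1.4]
finger_gap: 0.11
```

```bash
python3 go.py 128|tail -3
```

```text
level rot [-0.24 -0.01  0.  ] yaw 81.31
bore arc mm 122.4 lateral mm(left of outward) -1.37 z err -0.03
F along out -0.07 lat -0.44 z -1.35 torque [-0.01  0.02  0.  ]
```

```bash
cat > refit.py <<'E'
import numpy as np, go
from fit import *
import fit1
q0=np.load('rod.npy') if not __import__('os').path.exists('rod0.npy') else np.load('rod0.npy'); np.save('rod0.npy',q0)
go.x0,go.y0,go.a,go.s,go.th,go.L,go.z=q0
def pt(d,lat,off):
    e,u=go.at(d); return e+np.array(off)+lat*np.array([-np.sin(u),np.cos(u)])
pts=[(pt(.044,.00065,(0,0)),.0002),(pt(.0715,0,(-.0005,-.0004)),.0006),(pt(.1004,-.0003,(-.0005,-.0004)),.0002),(pt(.113,0.,(-.0002,-.0003)),.0005),(pt(.1228,-.0010,(-.0002,-.0003)),.00025)]
print(np.round([p for p,_ in pts],4).tolist())
def res(q):
    r=list(fit1.res(q)); C=curve(q[:7],150)[:,:2]
    for p,sg in pts:
        d0=C[:-1];v=np.diff(C,axis=0);t=np.clip(((p-d0)*v).sum(1)/((v*v).sum(1)+1e-12),0,1); r.append(np.min(np.linalg.norm(d0+v*t[:,None]-p,axis=1))/sg)
    return np.array(r)
b=None
for da in (-4,0,4,8):
    z=fit1.best.x.copy(); z[2]+=np.radians(da); z[4]-=np.radians(da)
    s=least_squares(res,z,x_scale=np.r_[.01,.01,.1,.01,.1,.01,.001,np.ones(6)]); 
    if b is None or s.cost<b.cost: b=s
q=b.x; cov=np.sqrt(np.diag(np.linalg.pinv(b.jac.T@b.jac)))
print('cost',b.cost,'xy',q[:2],'yaw',np.degrees(q[2]),'s',q[3],'th',np.degrees(q[4]),'L',q[5],'sd',np.round(cov[:6],4),'off',np.round(q[7:],2),'outer',np.degrees(q[2]+q[4]))
print('contact res',np.round(b.fun[-len(pts):],2))
q[6]=q0[6]; np.save('rod.npy',q[:7]); np.save('off.npy',[0,0,.0002])
E
python3 refit.py; python3 go.py 128
```

```text
[[0.6198, -0.0693], [0.6367, -0.091], [0.65, -0.1165], [0.6516, -0.1289], [0.652, -0.1388]]
cost 10.579418186493083 xy [ 0.63210372 -0.2342308 ] yaw 78.19748000033019 s 0.09191517611506861 th 49.17226590905262 L 0.07622038218126481 sd [0.0035 0.0029 0.0378 0.0034 0.0381 0.0012] off [ 0.67 -0.98 -0.63  0.71  0.15 -0.18] outer 127.3697459093828
contact res [0.12 0.46 0.62 0.96 0.97]
total 171.62863474308128 target [ 0.65084536 -0.14453934] 78.19748000033019
shift tool mm [-6.1 -1.1 -0. ] dist 6.2
rotz deg 3.12 alt -176.88 q6 -0.22419344498294036
tool z [-4.e-03  8.e-04 -1.e+00] tcp [ 0.6528 -0.1386  0.2446] F [ 0.43 -0.13 -1.35] t 17.12
level rot [-0.24 -0.01  0.  ] yaw 81.31
bore arc mm 121.8 lateral mm(left of outward) -0.62 z err -0.03
F along out -0.08 lat -0.44 z -1.35 torque [-0.01  0.02  0.  ]
```

>>> drive_tool(linear=[[0,-0.3,0],[-2,0,0],[-2,0,0]], rot=[[-0.2,0,0],[0,0,0],[0,0,0]], hand=[0,0,0])

```text
t: 17.37
tcp_pos: [0.6516, -0.1421, 0.2444]
tool_rot: [0.758, 0.652, -0.0, -0.001]
force: [-0.3, -0.2, -1.6]
finger_gap: 0.113
```

```bash
python3 go.py 128|tail -5
```

```text
rotz deg 3.16 alt -176.84 q6 -0.23141516748058377
tool z [-1.2e-03  8.0e-04 -1.0e+00] tcp [ 0.6516 -0.1421  0.2444] F [-0.31 -0.16 -1.56] t 17.37
level rot [-0.08 -0.03  0.  ] yaw 81.36
bore arc mm 125.4 lateral mm(left of outward) -0.19 z err -0.17
F along out -0.21 lat 0.28 z -1.56 torque [ 0.   -0.01  0.05]
```

>>> drive_tool(linear=[[0,-0.5,0],[0,-0.4,0]], rot=[[0,0,0],[0,0,0]], hand=[0,0])

```text
t: 17.53
tcp_pos: [0.6511, -0.1427, 0.2446]
tool_rot: [0.759, 0.652, 0.0, -0.0]
force: [0.6, 0.2, -2.6]
finger_gap: 0.11
```

```bash
python3 go.py 128|tail -5
```

```text
rotz deg 3.12 alt -176.88 q6 -0.23203079358347387
tool z [ 3.e-04  4.e-04 -1.e+00] tcp [ 0.6511 -0.1427  0.2446] F [ 0.56  0.23 -2.62] t 17.53
level rot [ 0.02 -0.02  0.  ] yaw 81.32
bore arc mm 126.2 lateral mm(left of outward) 0.13 z err -0.03
F along out 0.33 lat -0.51 z -2.62 torque [ 0.08 -0.25 -0.01]
```

>>> drive_tool(linear=[[0,0.8,0],[0,0.6,0]], rot=[[0,0,0],[0,0,0]], hand=[0,0])

```text
t: 17.7
tcp_pos: [0.6522, -0.143, 0.2446]
tool_rot: [0.759, 0.651, 0.0, -0.0]
force: [-0.3, 0.6, -1.5]
finger_gap: 0.112
```

```bash
python3 go.py 128|tail -5
```

```text
rotz deg 3.11 alt -176.89 q6 -0.23154006532586252
tool z [-2.e-04  5.e-04 -1.e+00] tcp [ 0.6522 -0.143   0.2446] F [-0.31  0.63 -1.46] t 17.7
level rot [-0.01 -0.03  0.  ] yaw 81.31
bore arc mm 126.3 lateral mm(left of outward) -1.03 z err 0.02
F along out 0.56 lat 0.41 z -1.46 torque [-0.02 -0.03 -0.04]
```

>>> drive_tool(linear=[[0,0.5,0],[0,0.4,0]], rot=[[0,0,0],[0,0,0]], hand=[0,0])

```text
t: 17.87
tcp_pos: [0.653, -0.1432, 0.2446]
tool_rot: [0.759, 0.651, -0.0, -0.001]
force: [0.2, 0.1, -1.5]
finger_gap: 0.113
```

```bash
python3 go.py 128|tail -5
```

```text
rotz deg 3.11 alt -176.89 q6 -0.23115637951638635
tool z [-8.e-04  7.e-04 -1.e+00] tcp [ 0.653  -0.1432  0.2446] F [ 0.17  0.07 -1.54] t 17.87
level rot [-0.05 -0.03  0.  ] yaw 81.31
bore arc mm 126.2 lateral mm(left of outward) -1.78 z err -0.01
F along out 0.1 lat -0.16 z -1.54 torque [-0.05  0.04 -0.01]
```

The window is a full 2 mm wide here, so we're on the straight inner leg at about 81°. I'll update the model and slide on.

```bash
python3 -c "
import numpy as np; q=np.load('rod.npy'); np.save('rod.npy',[.6383,-.2339,np.radians(81.3),.092,np.radians(46),.0762,q[6]])"; python3 go.py 138
```

```text
total 168.37108735504353 target [ 0.65015447 -0.15643066] 81.3
shift tool mm [-13.6  -0.8  -0. ] dist 13.6
rotz deg 0.01 alt -179.99 q6 -0.23115637951638635
tool z [-8.e-04  7.e-04 -1.e+00] tcp [ 0.653  -0.1432  0.2446] F [ 0.17  0.07 -1.54] t 17.87
level rot [-0.05 -0.03  0.  ] yaw 81.31
bore arc mm 124.3 lateral mm(left of outward) -0.74 z err -0.01
F along out 0.1 lat -0.16 z -1.54 torque [-0.05  0.04 -0.01]
```

>>> drive_tool(linear=[[0,-0.8,0],[-3,0,0],[-3,0,0]], rot=[[0,0,0],[0,0,0],[0,0,0]], hand=[0,0,0])

```text
t: 18.12
tcp_pos: [0.6512, -0.1486, 0.2445]
tool_rot: [0.758, 0.652, -0.0, -0.001]
force: [0.0, -1.0, -0.7]
finger_gap: 0.108
```

```bash
python3 go.py 138
```

```text
total 168.37108735504353 target [ 0.65015447 -0.15643066] 81.3
shift tool mm [-7.9  0.1 -0.1] dist 7.9
rotz deg 0.07 alt -179.93 q6 -0.2409445219137164
tool z [-0.0014  0.001  -1.    ] tcp [ 0.6512 -0.1486  0.2445] F [ 0.03 -0.99 -0.72] t 18.12
level rot [-0.09 -0.04  0.  ] yaw 81.37
bore arc mm 130.0 lateral mm(left of outward) 0.29 z err -0.13
F along out -0.98 lat -0.18 z -0.72 torque [0.   0.01 0.05]
```

>>> drive_tool(linear=[[-3,0.3,-0.1],[-3,0,0],[-3,0,0]], rot=[[-0.1,0,0],[0,0,0],[0,0,0]], hand=[0,0,0])

```text
t: 18.37
tcp_pos: [0.6498, -0.1585, 0.2445]
tool_rot: [0.758, 0.652, 0.0, -0.0]
force: [-0.3, 0.5, -0.1]
finger_gap: 0.112
```

```bash
python3 go.py 145
```

```text
total 168.37108735504353 target [ 0.64909565 -0.16335012] 81.3
shift tool mm [-4.9  0.  -0.1] dist 4.9
rotz deg 0.07 alt -179.93 q6 -0.25587771672517373
tool z [-1.e-04  8.e-04 -1.e+00] tcp [ 0.6498 -0.1585  0.2445] F [-0.27  0.5  -0.1 ] t 18.37
level rot [-0.01 -0.04  0.  ] yaw 81.37
bore arc mm 140.1 lateral mm(left of outward) 0.03 z err -0.08
F along out 0.45 lat 0.34 z -0.1 torque [0.06 0.12 0.02]
```

>>> drive_tool(linear=[[-3,0,0],[-3,0,0],[-2,0,0]], rot=[[0,0,0],[0,0,0],[0,0,0]], hand=[0,0,0])

```text
t: 18.62
tcp_pos: [0.6478, -0.1676, 0.2442]
tool_rot: [0.759, 0.652, -0.0, -0.001]
force: [-0.5, 0.9, -0.5]
finger_gap: 0.108
```

```bash
python3 go.py 155
```

```text
total 168.37108735504353 target [ 0.64758304 -0.17323506] 81.3
shift tool mm [-5.6  0.6 -0.4] dist 5.6
rotz deg 0.02 alt -179.98 q6 -0.268977774882302
tool z [-0.0017  0.0015 -1.    ] tcp [ 0.6478 -0.1676  0.2442] F [-0.55  0.95 -0.51] t 18.62
level rot [-0.11 -0.07  0.  ] yaw 81.32
bore arc mm 149.3 lateral mm(left of outward) 0.77 z err -0.35
F along out 0.85 lat 0.68 z -0.51 torque [0.08 0.11 0.  ]
```

>>> drive_tool(linear=[[0,-0.5,-0.3],[0,-0.4,0]], rot=[[0,0,0],[0,0,0]], hand=[0,0])

```text
t: 18.78
tcp_pos: [0.647, -0.1685, 0.2446]
tool_rot: [0.759, 0.651, -0.0, -0.001]
force: [-0.1, 0.2, -1.2]
finger_gap: 0.117
```

```bash
python3 go.py 155|tail -4
```

```text
tool z [-0.001  0.001 -1.   ] tcp [ 0.647  -0.1685  0.2446] F [-0.07  0.23 -1.19] t 18.78
level rot [-0.06 -0.05  0.  ] yaw 81.27
bore arc mm 150.4 lateral mm(left of outward) 1.38 z err -0.01
F along out 0.21 lat 0.1 z -1.19 torque [-0.03  0.01  0.06]
```

>>> drive_tool(linear=[[0,-0.5,0],[0,-0.4,0]], rot=[[0,0,0],[0,0,0]], hand=[0,0])

```text
t: 18.95
tcp_pos: [0.6462, -0.1685, 0.2447]
tool_rot: [0.759, 0.651, 0.0, -0.0]
force: [0.5, 0.5, -1.5]
finger_gap: 0.11
```

```bash
python3 go.py 155|tail -4
```

```text
tool z [-3.e-04  7.e-04 -1.e+00] tcp [ 0.6462 -0.1685  0.2447] F [ 0.54  0.53 -1.45] t 18.95
level rot [-0.02 -0.04  0.  ] yaw 81.27
bore arc mm 150.5 lateral mm(left of outward) 2.09 z err 0.11
F along out 0.61 lat -0.46 z -1.45 torque [-0.    0.04  0.03]
```

```bash
python3 -c "
import numpy as np; q=np.load('rod.npy'); np.save('rod.npy',[.6336,-.2339,np.radians(78.4),.092,np.radians(48.8),.0762,q[6]])"; python3 go.py 155
```

```text
total 171.30324049839396 target [ 0.64652996 -0.17091014] 78.4
shift tool mm [-2.3  0.7  0.1] dist 2.4
rotz deg 2.87 alt -177.13 q6 -0.27011383207435397
tool z [-3.e-04  7.e-04 -1.e+00] tcp [ 0.6462 -0.1685  0.2447] F [ 0.54  0.53 -1.45] t 18.95
level rot [-0.02 -0.04  0.  ] yaw 81.27
bore arc mm 152.6 lateral mm(left of outward) 0.82 z err 0.11
F along out 0.63 lat -0.43 z -1.45 torque [-0.    0.04  0.03]
```

>>> drive_tool(linear=[[0,0.7,0.1],[0,0,0],[-2.5,0,0],[-2.5,0,0]], rot=[[0,0,1.4],[0,0,1.4],[0,0,0],[0,0,0]], hand=[0,0,0,0])

```text
t: 19.28
tcp_pos: [0.6462, -0.1728, 0.2448]
tool_rot: [0.776, 0.631, 0.0, -0.0]
force: [-0.1, -0.7, -0.8]
finger_gap: 0.106
```

```bash
python3 go.py 162
```

```text
total 171.30324049839396 target [ 0.64512242 -0.17776716] 78.4
shift tool mm [-5.1 -0.1  0.2] dist 5.1
rotz deg -0.12 alt 179.88 q6 -0.22395938524450779
tool z [ 4.e-04  6.e-04 -1.e+00] tcp [ 0.6462 -0.1728  0.2448] F [-0.13 -0.74 -0.84] t 19.28
level rot [ 0.02 -0.04  0.  ] yaw 78.28
bore arc mm 156.8 lateral mm(left of outward) -0.12 z err 0.21
F along out -0.75 lat -0.03 z -0.84 torque [-0.03  0.   -0.01]
```

>>> drive_tool(linear=[[-2.5,0,0],[-2,0,0]], rot=[[0,0,0],[0,0,0]], hand=[0,0])

```text
t: 19.45
tcp_pos: [0.6454, -0.1777, 0.2449]
tool_rot: [0.776, 0.631, 0.0, 0.0]
force: [0.5, -0.0, -2.5]
finger_gap: 0.11
```

```bash
python3 go.py 167
```

```text
total 171.30324049839396 target [ 0.64411703 -0.18266504] 78.4
shift tool mm [-5.1 -0.2  0.3] dist 5.2
rotz deg -0.1 alt 179.9 q6 -0.23143443988904738
tool z [ 7.e-04  3.e-04 -1.e+00] tcp [ 0.6454 -0.1777  0.2449] F [ 0.46 -0.   -2.5 ] t 19.45
level rot [ 0.03 -0.03  0.  ] yaw 78.3
bore arc mm 161.8 lateral mm(left of outward) -0.27 z err 0.27
F along out 0.09 lat -0.45 z -2.5 torque [-0.   -0.05 -0.01]
```

>>> drive_tool(linear=[[-2,-0.2,0.2],[-2,0,0]], rot=[[0,0,0],[0,0,0]], hand=[0,0])

```text
t: 19.62
tcp_pos: [0.6443, -0.1817, 0.2446]
tool_rot: [0.776, 0.631, 0.001, -0.0]
force: [2.2, 5.2, -0.0]
finger_gap: 0.114
```

```bash
python3 go.py 171 | tail -5
```

```text
rotz deg -0.14 alt 179.86 q6 -0.23814202150983327
tool z [ 9.0e-04  1.6e-03 -1.0e+00] tcp [ 0.6443 -0.1817  0.2446] F [ 2.21  5.18 -0.02] t 19.62
level rot [ 0.03 -0.1   0.  ] yaw 78.26
bore arc mm 165.9 lateral mm(left of outward) -0.04 z err 0.05
F along out 5.52 lat -1.12 z -0.02 torque [ 1.14 -0.21 -0.05]
```

>>> drive_tool(linear=[[-2,0,0],[-1.5,0,0]], rot=[[0,0,0],[0,0,0]], hand=[0,0])

```text
t: 19.78
tcp_pos: [0.6442, -0.1825, 0.2447]
tool_rot: [0.776, 0.63, 0.004, -0.003]
force: [1.6, 2.7, -0.8]
finger_gap: 0.111
```

```bash
python3 go.py 171 | tail -5
```

```text
rotz deg -0.25 alt 179.75 q6 -0.24379172020280993
tool z [ 0.0029  0.0095 -1.    ] tcp [ 0.6442 -0.1825  0.2447] F [ 1.61  2.74 -0.76] t 19.78
level rot [ 0.05 -0.57  0.  ] yaw 78.15
bore arc mm 165.9 lateral mm(left of outward) -0.1 z err 0.13
F along out 3.01 lat -1.02 z -0.76 torque [ 0.68 -0.22 -0.02]
```

Firm axial contact, about 5 mm before the predicted spot. I'll check by eye whether that's the stop or a snag.

Run:
```python
from h import *
s,p,T=tool(); b=p+T[:,2]*.0945; ims=[]
for n,(w,h),s in [('scene',(60,60),6),('side',(60,60),6)]:
    M,im=snap(n,n+'6.png'); c=proj(M,b).astype(int); x,y=c[0]-w//2,c[1]-h//2; print(n,c,x,y)
    ims.append(cv2.resize(im[y:y+h,x:x+w],(w*s,h*s),interpolation=cv2.INTER_CUBIC))
    for l in ['seat','hanger_bore','stop']: print(l,[(np.round(k['at'],1).tolist(),round(k['score'],2)) for k in cams.spot_point(l,n)][:3])
cv2.imwrite('pics/v6.png',np.hstack(ims)[:,:,::-1])
```

```text
scene [387 177] 357 147
seat [([389.5, 179.9], 0.81)]
hanger_bore [([194.0, 188.9], 0.56), ([384.6, 179.4], 0.53), ([352.2, 256.5], 0.49)]
stop [([391.3, 180.0], 0.62)]
side [364 217] 334 187
seat [([365.1, 216.6], 0.56)]
hanger_bore [([302.4, 258.0], 0.65), ([362.7, 217.5], 0.6), ([265.0, 163.5], 0.52)]
stop [([360.6, 221.9], 0.42)]
```

View pics/v6.png

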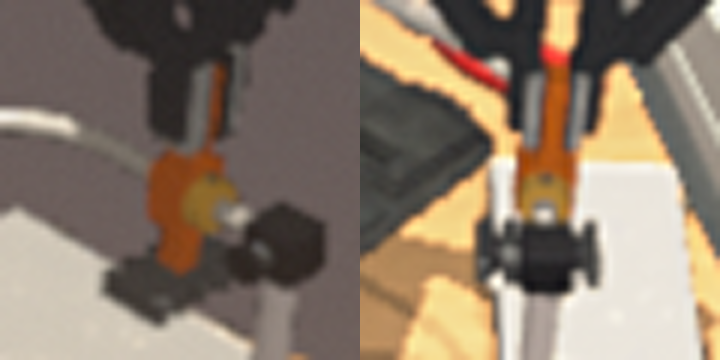

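The orange block sits flush against the brass collar in both views (scene ≈(390,179), side ≈(365,219)). I'll level the tool, lower it so the hanger hangs on the rod, then press lightly.

>>> drive_tool(linear=[[0.6,0,0.6],[0,0,0.4]], rot=[[0,-0.5,0],[0,0,0]], hand=[0,0])

```text
t: 20.35
tcp_pos: [0.6444, -0.1814, 0.244]
tool_rot: [0.776, 0.631, 0.0, 0.001]
force: [0.1, 0.5, 0.2]
finger_gap: 0.108
```

```bash
python3 go.py 166|tail -5
```

```text
rotz deg -0.18 alt 179.82 q6 -0.2352991196377482
tool z [ 9.e-04 -6.e-04 -1.e+00] tcp [ 0.6444 -0.1814  0.244 ] F [0.14 0.53 0.23] t 20.35
level rot [0.06 0.02 0.  ] yaw 78.22
bore arc mm 165.8 lateral mm(left of outward) -0.1 z err -0.63
F along out 0.55 lat -0.03 z 0.23 torque [ 0.24 -0.05 -0.02]
```

>>> drive_tool(linear=[[-0.5,0,0.2],[-0.3,0,0]], rot=[[0,0,0],[0,0,0]], hand=[0,0])

```text
t: 20.52
tcp_pos: [0.6443, -0.1816, 0.2439]
tool_rot: [0.776, 0.631, 0.001, 0.0]
force: [1.2, 3.0, -1.3]
finger_gap: 0.11
```

```bash
python3 go.py 166|tail -4
```

```text
tool z [ 1.1e-03  4.0e-04 -1.0e+00] tcp [ 0.6443 -0.1816  0.2439] F [ 1.2   3.01 -1.32] t 20.52
level rot [ 0.06 -0.04  0.  ] yaw 78.23
bore arc mm 165.9 lateral mm(left of outward) -0.09 z err -0.7
F along out 3.19 lat -0.57 z -1.32 torque [ 0.58 -0.12 -0.05]
```

Pressed home with 3 N. Now I'll release slowly.

>>> drive_tool(linear=[[0,0,0],[0,0,0],[0,0,0],[0,0,0],[0,0,0],[0,0,0]], rot=[[0,0,0],[0,0,0],[0,0,0],[0,0,0],[0,0,0],[0,0,0]], hand=[12,15,20,25,30,30])

```text
t: 21.02
tcp_pos: [0.6442, -0.1859, 0.2447]
tool_rot: [0.776, 0.631, -0.002, 0.004]
force: [0.4, -0.2, -1.1]
finger_gap: 0.354
```

```bash
python3 go.py 166|tail -4
```

```text
tool z [ 0.002  -0.0074 -1.    ] tcp [ 0.6442 -0.1859  0.2447] F [ 0.38 -0.21 -1.11] t 21.02
level rot [0.2  0.39 0.  ] yaw 78.23
bore arc mm 170.8 lateral mm(left of outward) -1.1 z err 0.14
F along out -0.13 lat -0.41 z -1.11 torque [ 0.01  0.02 -0.  ]
```

>>> drive_tool(linear=[[0,0,-6],[0,0,-10],[0,0,-15],[0,0,-20],[0,0,-25],[0,0,-25],[0,0,-20],[0,0,0]], rot=[[0,0,0],[0,0,0],[0,0,0],[0,0,0],[0,0,0],[0,0,0],[0,0,0],[0,0,0]], hand=[32,32,32,32,32,32,32,32])

```text
t: 21.68
tcp_pos: [0.6436, -0.1854, 0.375]
tool_rot: [0.776, 0.631, -0.002, 0.003]
force: [0.3, -1.4, 0.5]
finger_gap: 0.373
```

Run:
```python
from h import *
s,p,T=tool(); print(p,s['force'],s['t']); ims=[]
b=[.6443,-.1818,.15]
for n,(w,h),s in [('scene',(60,60),6),('side',(60,60),6)]:
    M,im=snap(n,n+'7.png'); c=proj(M,b).astype(int); x,y=c[0]-w//2,c[1]-h//2
    ims.append(cv2.resize(im[y:y+h,x:x+w],(w*s,h*s),interpolation=cv2.INTER_CUBIC))
M,im=snap('wrist'); ims.append(cv2.resize(im,(576,360)))
v=np.hstack(ims[:2]); v=np.vstack([v,cv2.resize(np.hstack([im[:, :, :]]),(720,450))[230:,:]]) 
cv2.imwrite('pics/v7.png',v[:600,:,::-1])
```

```text
[ 0.64364464 -0.18537604  0.37495935] [ 0.32549047 -1.4116417   0.458714  ] 21.6833
```

View pics/v7.png

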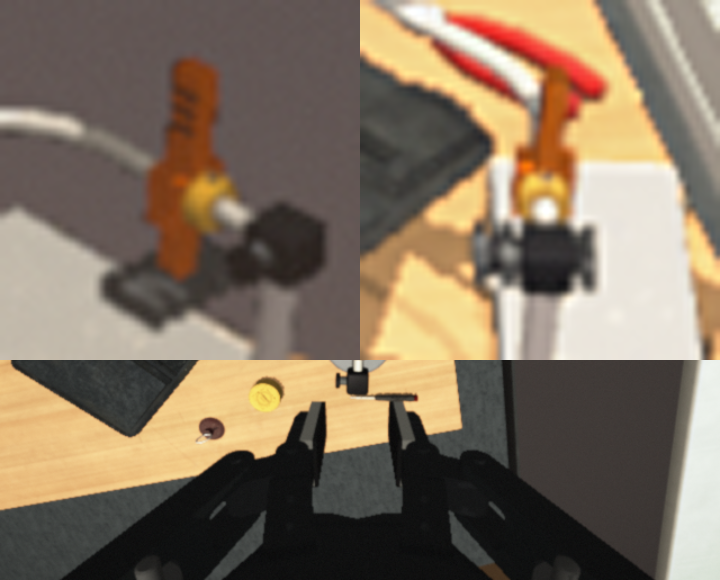

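Run:
```python
import cv2,numpy as np
for n,(x,y,w,h) in [('scene',(374,170,16,30)),('side',(355,205,20,12))]:
    a,b=[cv2.imread(f'pics/{n}{k}.png').astype(np.float32)[y:y+h,x:x+w] for k in (6,7)]
    for nm,f in [('orange',lambda i:((i[:,:,2]>1.8*i[:,:,1])&(i[:,:,2]>70)))]:
        for i in (a,b):
            ys,xs=np.where(f(i)); print(n,nm,len(xs),xs.mean()+x,ys.mean()+y,np.percentile(xs,[3,97])+x)
```

```text
scene orange 106 385.5377358490566 181.45283018867926 [382. 389.]
scene orange 122 385.6639344262295 180.59016393442624 [382. 389.]
side orange 61 365.0 211.27868852459017 [360. 368.]
side orange 65 364.7692307692308 210.8153846153846 [360.   368.08]
```

```bash
python3 -c "
from station import order; print(order.sign_off())"
```

```text
the job is handed in; nothing more can be done
None
```

The orange hanger is on the rod, hanging against the brass stop collar. The gripper has let go and is clear above it. I handed the job in about 22 s into the 72 s allowed.

- **Which hanger:** I took the one at scene pixel (214,205). Its foot measured about 31×49 mm and its bore about 45 mm high; the other two had bores near 32–36 mm.
- **Threading and bend:** It went over the cap without any contact force. I re-centred it by feel on the outer leg, in the bend and on the inner leg, turning it with the rod's direction.
- **Force:** The highest reading I took was about 5.5 N along the rod, when it met the stop. I then pressed it home with about 3 N before releasing. Readings were only taken between moves.
- **Last checks:** After release, the scene and side views show the block against the collar. It moved about 0.1–0.2 pixel sideways and up to 0.9 pixel vertically compared with when it was pressed; I put the vertical part down to changed shadow.
- **What disagreed:**
  - The stop came about 5 mm sooner than my rod model predicted. I confirmed in the pictures that it was the collar before letting go.
  - The feel-based estimate of the inner leg's angle had to be corrected from 81° to 78°.
  - During release the tool drifted about 4 mm along the rod, towards the post. The hanger did not visibly follow.
- **Not checked:** I made no separate check that the other bench items stayed put, though nothing in the views suggested they were touched.

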